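# Clamp up staves in a laminating jig with a wing-knob hold-down

## Task

Load the laminating jig: turn its wing knob anticlockwise until the hold-down tongue is clear of the bay and lies alongside the jaw, and draw the sliding jaw right back. Lay every loose light wooden stave on the board between fence and jaw, parallel to the fence and with its ends about level with the fence's ends, and push the jaw up until all staves are butted flush against the fence and one another with no gaps; only then turn the wing knob clockwise until its tongue points straight out over the staves. Leave the other things on the bench where they are.

Things in the scene. Friction and masses are not known exactly. Their poses are not given: they have to be found in the camera images.
- jig: fixed laminating jig, grey laminate board 190 mm (x) by 430 mm (y -230 to 200), 18 mm thick; origin under the middle of its width, on the bench, z up. Yaw within 0.15 rad. A dark wooden fence on its +y end is 150 mm long (x -75 to 75), 30 mm tall above the board, its face the plane y = 175 mm. A dark jaw slides along y opposite it. The bay is the board between the two faces.
- jaw (a joint): sliding jaw: distance in m from fence face to jaw face, 0 to 0.29 (fully back). It takes about 5 N plus the friction of what it pushes, and stays where left; move it by the knob or by its push plate.
- jaw_face (a point): foot of the jaw face (150 mm long, 30 mm tall) at its middle, on the board. Behind the face (-y of the jig) a carriage 90 mm wide, top 49 mm above the bench, bears the knob; at its rear stands an upright push plate 90 mm wide, 14 mm thick, its front 83 and back 97 mm behind the face, top 95 mm above the bench.
- knob (a joint): wing knob on the jaw, rad, grows clockwise from above, end stops 0 and 1.571; 0.12 N m to turn, stays where left. A steel hold-down tongue under the wings, 20 mm wide, 53 to 60 mm above the bench, reaches 75 mm from the axis in line with them. At 0 (slack) it points to the jig's -x; at 1.571 (tight) to +y, over the bay, 35 mm past the jaw face, 5 mm above a stave.
- knob_grip (a point): on the knob's axis at grip height, 79 mm above the bench, 40 mm behind the jaw face. The wings are one black bar, 70 mm long, 14 mm thick, 61 to 89 mm above the bench, lying along the tongue. They sweep 8 mm from the push plate, which stands 43 mm behind the axis: do not open the gripper wide when its fingers close along the jig's y here.
- stave1: a light wooden stave, 150 mm long (its x), square section 30 x 30 mm, 0.1 kg; origin at its middle (15 mm above what it lies on). Starts lying on the bench to the robot's right. 3 to 5 staves are present, None if absent.
- stave2: a light wooden stave, 150 mm long (its x), square section 30 x 30 mm, 0.1 kg; origin at its middle (15 mm above what it lies on). Starts lying on the bench to the robot's right. 3 to 5 staves are present, None if absent.
- stave3: a light wooden stave, 150 mm long (its x), square section 30 x 30 mm, 0.1 kg; origin at its middle (15 mm above what it lies on). Starts lying on the bench to the robot's right. 3 to 5 staves are present, None if absent.
- stave4: a light wooden stave, 150 mm long (its x), square section 30 x 30 mm, 0.1 kg; origin at its middle (15 mm above what it lies on). Starts lying on the bench to the robot's right. 3 to 5 staves are present, None if absent.
- stave5: a light wooden stave, 150 mm long (its x), square section 30 x 30 mm, 0.1 kg; origin at its middle (15 mm above what it lies on). Starts lying on the bench to the robot's right. 3 to 5 staves are present, None if absent.
- glue: bystander: white glue bottle, 150 mm tall; origin at its underside or middle. Leave it alone.
- mug: bystander: blue mug, 90 mm tall; origin at its underside or middle. Leave it alone.
- hammer: bystander: hammer lying on the bench; origin at its underside or middle. Leave it alone.
- tape: bystander: roll of masking tape lying flat, 70 mm across; origin at its underside or middle. Leave it alone.
- brush: bystander: brush lying on the bench; origin at its underside or middle. Leave it alone.
- can: bystander: metal can, 110 mm tall; origin at its underside or middle. Leave it alone.
- offcut: bystander: flat dark wooden offcut 90 x 60 x 18 mm; origin at its underside or middle. Leave it alone.
Not all that is in view belongs to the job. What is shaped like the stave5 but orange, purple or turquoise is not meant.

How it is judged (in metres and radians):
On the way, in this order (a step that is already met when the one before it is completed fails the run):
1. the wing knob is turned back (under 0.3 rad) and the jaw is drawn back (over 270 mm) (value of joint knob below 0.3 rad and value of joint jaw above 0.27 m), for 0.2 s.
2. all staves lie flush against the fence and one another with the jaw up against them, while the knob is still slack (under 0.5 rad) (value of joint knob below 0.5 rad and x of stave1 in the frame of jig between -0.015 and 0.015 m and z of stave1 in the frame of jig between 0.029 and 0.037 m and angle between the x axis of each of stave1, stave2, stave3, stave4, stave5 and the x axis of jig, either way round below 0.08 rad and y of each of stave1, stave2, stave3, stave4, stave5 in the frame of jig above 0.02 m and x of stave2 in the frame of jig between -0.015 and 0.015 m and z of stave2 in the frame of jig between 0.029 and 0.037 m and x of stave3 in the frame of jig between -0.015 and 0.015 m and z of stave3 in the frame of jig between 0.029 and 0.037 m and x of stave4 in the frame of jig between -0.015 and 0.015 m and z of stave4 in the frame of jig between 0.029 and 0.037 m and x of stave5 in the frame of jig between -0.015 and 0.015 m and z of stave5 in the frame of jig between 0.029 and 0.037 m and (y of stave1 in the frame of jig between 0.156 and 0.164 m or y of stave2 in the frame of jig between 0.156 and 0.164 m or y of stave3 in the frame of jig between 0.156 and 0.164 m or y of stave4 in the frame of jig between 0.156 and 0.164 m or y of stave5 in the frame of jig between 0.156 and 0.164 m) and (y of stave1 in the frame of jig between 0.126 and 0.134 m or y of stave2 in the frame of jig between 0.126 and 0.134 m or y of stave3 in the frame of jig between 0.126 and 0.134 m or y of stave4 in the frame of jig between 0.126 and 0.134 m or y of stave5 in the frame of jig between 0.126 and 0.134 m) and (y of stave1 in the frame of jig between 0.096 and 0.104 m or y of stave2 in the frame of jig between 0.096 and 0.104 m or y of stave3 in the frame of jig between 0.096 and 0.104 m or y of stave4 in the frame of jig between 0.096 and 0.104 m or y of stave5 in the frame of jig between 0.096 and 0.104 m) and (value of joint jaw between 0.085 and 0.095 m or value of joint jaw between 0.115 and 0.125 m or value of joint jaw between 0.145 and 0.155 m) and (value of joint jaw between 0.085 and 0.095 m or (y of stave1 in the frame of jig between 0.066 and 0.074 m or y of stave2 in the frame of jig between 0.066 and 0.074 m or y of stave3 in the frame of jig between 0.066 and 0.074 m or y of stave4 in the frame of jig between 0.066 and 0.074 m or y of stave5 in the frame of jig between 0.066 and 0.074 m)) and (value of joint jaw between 0.085 and 0.095 m or value of joint jaw between 0.115 and 0.125 m or (y of stave1 in the frame of jig between 0.036 and 0.044 m or y of stave2 in the frame of jig between 0.036 and 0.044 m or y of stave3 in the frame of jig between 0.036 and 0.044 m or y of stave4 in the frame of jig between 0.036 and 0.044 m or y of stave5 in the frame of jig between 0.036 and 0.044 m))), for 0.2 s.
At the end, for the whole second after the job is handed in: Every stave lies flat on the board, within 0.08 rad of parallel to the fence, centred on it within 15 mm; packed from the fence without gaps (each within 4 mm of its place in a tight row), jaw face within 5 mm of the last; knob past 1.35 rad; all at rest (value of joint knob above 1.35 rad and x of stave1 in the frame of jig between -0.015 and 0.015 m and z of stave1 in the frame of jig between 0.029 and 0.037 m and angle between the x axis of each of stave1, stave2, stave3, stave4, stave5 and the x axis of jig, either way round below 0.08 rad and y of each of stave1, stave2, stave3, stave4, stave5 in the frame of jig above 0.02 m and x of stave2 in the frame of jig between -0.015 and 0.015 m and z of stave2 in the frame of jig between 0.029 and 0.037 m and x of stave3 in the frame of jig between -0.015 and 0.015 m and z of stave3 in the frame of jig between 0.029 and 0.037 m and x of stave4 in the frame of jig between -0.015 and 0.015 m and z of stave4 in the frame of jig between 0.029 and 0.037 m and x of stave5 in the frame of jig between -0.015 and 0.015 m and z of stave5 in the frame of jig between 0.029 and 0.037 m and (y of stave1 in the frame of jig between 0.156 and 0.164 m or y of stave2 in the frame of jig between 0.156 and 0.164 m or y of stave3 in the frame of jig between 0.156 and 0.164 m or y of stave4 in the frame of jig between 0.156 and 0.164 m or y of stave5 in the frame of jig between 0.156 and 0.164 m) and (y of stave1 in the frame of jig between 0.126 and 0.134 m or y of stave2 in the frame of jig between 0.126 and 0.134 m or y of stave3 in the frame of jig between 0.126 and 0.134 m or y of stave4 in the frame of jig between 0.126 and 0.134 m or y of stave5 in the frame of jig between 0.126 and 0.134 m) and (y of stave1 in the frame of jig between 0.096 and 0.104 m or y of stave2 in the frame of jig between 0.096 and 0.104 m or y of stave3 in the frame of jig between 0.096 and 0.104 m or y of stave4 in the frame of jig between 0.096 and 0.104 m or y of stave5 in the frame of jig between 0.096 and 0.104 m) and (value of joint jaw between 0.085 and 0.095 m or value of joint jaw between 0.115 and 0.125 m or value of joint jaw between 0.145 and 0.155 m) and (value of joint jaw between 0.085 and 0.095 m or (y of stave1 in the frame of jig between 0.066 and 0.074 m or y of stave2 in the frame of jig between 0.066 and 0.074 m or y of stave3 in the frame of jig between 0.066 and 0.074 m or y of stave4 in the frame of jig between 0.066 and 0.074 m or y of stave5 in the frame of jig between 0.066 and 0.074 m)) and (value of joint jaw between 0.085 and 0.095 m or value of joint jaw between 0.115 and 0.125 m or (y of stave1 in the frame of jig between 0.036 and 0.044 m or y of stave2 in the frame of jig between 0.036 and 0.044 m or y of stave3 in the frame of jig between 0.036 and 0.044 m or y of stave4 in the frame of jig between 0.036 and 0.044 m or y of stave5 in the frame of jig between 0.036 and 0.044 m)) and linear speed of each of stave1, stave2, stave3, stave4, stave5 below 0.02 m/s); the robot touches nothing.
It fails at once if another thing on the bench is disturbed (moved over 40 mm) (distance of any of glue, mug, hammer, tape, brush, can, offcut from where it was at the start of the episode above 0.04 m).
Of stave1, stave2, stave3, stave4, stave5 only 3 to 5 are there at a start; the rules pass over those that are not, and their reading is None.
At some moment in a run one of stave1, stave2, stave3, stave4, stave5 may be knocked a few centimetres aside while the robot is not near it.
Once in a run the grip may slacken for a moment while it holds something.
It also fails if it takes over 210 s, if anything falls off the work surface, if the arm or the gripper's body presses on something with over 40 N, if the wrist force passes 120 N, or if a joint passes its speed limit or range.

## Robot

A 6-joint arm with a two-finger parallel gripper is mounted at the origin on the work surface. World frame = base frame: x ahead of the robot, y to its left, z up, the work surface at z = 0. Lengths are in m, angles in degrees, forces in N, time in s.
With the tool pointing down it reaches from about 0.375 to 0.9 m from the base axis. Payload 3.1 kg.
Tool frame: the origin (TCP) lies at the very end of the fingers, on their centre line; the grasp point (between the pads) lies 19 mm behind it (bot.tcp_to_grasp is the distance from the TCP to the grasp point, in m); z points along the fingers, y is the direction in which the jaws open and shut (so a half turn about z gives the same grasp; the last joint's range is limited). The gripper opens to 87 mm and grips with 3 to 60 N. Pads are 19 mm wide; open, the fingers measure 117 mm over their backs; the gripper's body (75 mm by 190 mm) begins 51 mm behind the grasp point.
Start: joints at [-75.888, 30.224, 82.088, -0, 67.689, -10.227], TCP at [0.258, -0.569, 0.202] pointing down, gripper open.
Joint ranges: [-176.69, 176.69], [-43.24, 126.21], [12.49, 139.97], [-82, 262], [0, 151.66], [-163.58, 163.58]. Speed limits (degrees/s): [159.86, 159.86, 180, 180, 180, 180].

## Interface

Orientations are given as a 3x3 rotation matrix whose columns are the frame's x, y, z axes.
In Python, from rig import telemetry, eyes, order, bot gives the robot as it stands. The module is installed in compiled form; this text tells all that it offers.
- The arm moves only by the tool servo_tool, never from a script. Its argument "targets" is a list of rows, each a list of 2 entries, a list of its own where there are three numbers: the shift along the tool's x, y, z in m, then the turn, a rotation vector about the tool's x, y, z in rad. In form: [[[tx, ty, tz], [wx, wy, wz]], ...]. A call has 1 to 12 rows; each row is the pose to reach, as a shift and turn from the pose commanded when the call began, along the tool's axes at that moment; what a row does not reach only later rows make up. A row lasts 1/8 s, in which the tool goes at most 62.5 mm and 10.7 degrees, less where a joint would pass 70% of its speed; a pose out of reach is approached as far as the arm can. A call with a gripper value outside its range is refused whole. "gripper" is the finger opening in m, from 0 to 0.087, set as the call begins (left out, the last holds). The fingers move at their own pace and stop on an object; the grip force is fixed at half the most. Time passes only in rows, so rows that repeat a pose let the fingers close. It gives the time, the measured TCP pose, the force and the opening at its end, in the units of the state.
- telemetry.read_state(): the state, without advancing time (a new reading comes with each control period).
- eyes.capture(name): name is "scene" or "top" or "wrist"; returns a dict with "pixels" (384x512x3 uint8, blue, green, red), "intrinsics" (3x3 intrinsics, pixels), "k1" (the pictures are not rectified: a ray, as slopes to the right and down, at radius r is drawn at 1 + k1 r^2 times it, then the intrinsics apply), "extrinsics" (4x4, takes a point from camera to world coordinates); the wrist camera has in their place "T_tool_cam" (4x4, takes a point from camera to tool coordinates, whose origin is the TCP and whose axes are the flange's). Camera axes: x right, y down, z forward; pixel columns grow to the right and rows downward; lengths in m; the calibration is good to about 2 mm. A picture is of the moment at which its call begins: read the wrist's pose just before it. There is no depth.
- order.hand_in(): hands the job in, once; it reports no verdict.
The state is a dict: "time_s": time; "joint_positions": joint angles; "qvel": joint speeds; "tau": joint torques, N m; "position": TCP position; "tcp_rot": TCP orientation; "force": force on the tool from outside, world axes, zero at the start; "moment": the same for the moment, N m; "opening": opening from 0.0 (shut) to 1.0 (fully open).
Only numpy, scipy, OpenCV 4.12 (cv2) and the standard library are available. Lean on these libraries where they do the work, as an engineer would, in place of code of your own. Each camera call takes 0.05 s, during which the arm holds its last target. There are 200 camera calls.

## Working session

There is one attempt and no reset: what is moved stays moved. The work goes in short steps, Python scripts to look and compute and a tool call to move; the robot and the scene stay as the last step left them, time stands still between calls to the robot, and variables do not carry over. Pictures are saved under pics/ and viewed, about 12 in all and at most 16, crops included, and the job is handed in when it is done.

Besides the shell and the picture viewer there is one more tool, called after "Emit:" in YAML: its name, and indented under it one key for each argument. servo_tool: Moves the arm, as the interface text tells. Its arguments: {"type":"object","properties":{"targets":{"type":"array","items":{"type":"array"}},"gripper":{"type":"number"}},"required":["targets"]}

```bash
mkdir -p pics; cat > h.py <<'E'
import numpy as np, cv2
from rig import telemetry, eyes, order, bot
def shot(name, fn=None):
    s=telemetry.read_state(); c=eyes.capture(name)
    K=np.array(c["intrinsics"]);k1=c["k1"]
    if name=="wrist":
        T=np.eye(4);T[:3,:3]=np.array(s["tcp_rot"]);T[:3,3]=s["position"];E=T@np.array(c["T_tool_cam"])
    else: E=np.array(c["extrinsics"])
    im=c["pixels"]
    if fn: cv2.imwrite("pics/"+fn,im)
    return im,(K,k1,E)
def proj(P,cal):
    K,k1,E=cal
    p=(np.atleast_2d(P)-E[:3,3])@E[:3,:3]; a=p[:,:2]/p[:,2:]
    a=a*(1+k1*(a**2).sum(1,keepdims=True)); return a@K[:2,:2].T+K[:2,2]
def unproj(uv,z,cal):
    K,k1,E=cal
    d=np.linalg.solve(K[:2,:2],(np.atleast_2d(uv).astype(float)-K[:2,2]).T).T
    a=d.copy()
    for _ in range(20): a=d/(1+k1*(a**2).sum(1,keepdims=True))
    r=np.c_[a,np.ones(len(a))]@E[:3,:3].T
    return E[:3,3]+r*((z-E[2,3])/r[:,2:])
E
python3 - <<'E'
from h import *
a,c1=shot("top","top.png"); b,c2=shot("scene","scene.png"); 
s=telemetry.read_state(); print(s); print(c1[2],c2[2],c1[0],c1[1])
E
```

```text
{'time_s': 0.1, 'joint_positions': array([-7.58882224e+01,  3.02739115e+01,  8.21496783e+01,  1.07995736e-04,
        6.76881904e+01, -1.02275056e+01]), 'qvel': array([ 0.0171591 , -0.11501285, -0.27312245, -0.04765601,  0.04507093,
       -0.05530062]), 'tau': array([-6.93861966e-04, -4.40987921e+01, -1.77150196e+01,  6.35771616e-02,
        5.34599461e-02, -4.78286859e-05]), 'position': array([ 0.25743935, -0.56875137,  0.20126308]), 'tcp_rot': array([[ 9.11121297e-01,  4.12138031e-01, -4.73973775e-04],
       [ 4.12138157e-01, -9.11119398e-01,  1.89248039e-03],
       [ 3.48116443e-04, -1.91962187e-03, -9.99998097e-01]]), 'force': array([ 0.53548867, -0.46641566,  0.27978646]), 'moment': array([-0.0511137 ,  0.01735796,  0.01962194]), 'opening': 1.0022111471833086}
[[-0.01706254 -0.99916826  0.03703588  0.43849316]
 [-0.99984356  0.01722335  0.00402721 -0.00480299]
 [-0.00466174 -0.03696137 -0.99930582  1.39016171]
 [ 0.          0.          0.          1.        ]] [[ 0.11410038  0.56745201 -0.81546264  1.31810539]
 [ 0.99344053 -0.05893177  0.09799467 -0.10168333]
 [ 0.00755062 -0.82129487 -0.57045396  0.66533828]
 [ 0.          0.          0.          1.        ]] [[441.51772625   0.         257.49427618]
 [  0.         441.51772625 192.62759532]
 [  0.           0.           1.        ]] 0.054399188807557355
```

View pics/top.png

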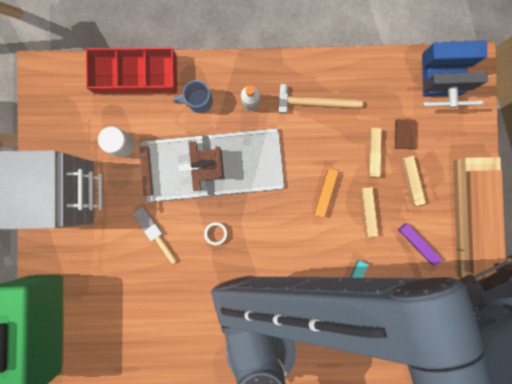

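View pics/scene.png

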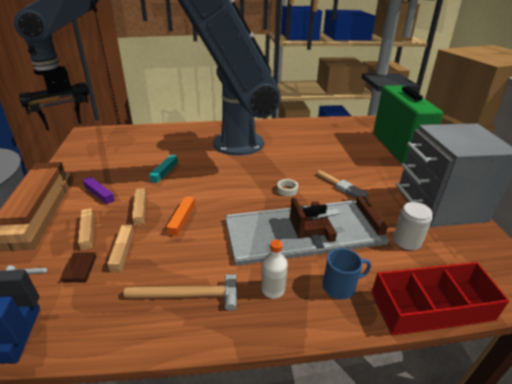

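```bash
cat >> h.py <<'E'
from scipy.optimize import minimize
def box(x,y,yaw,l=.15,w=.03,z0=0,h=.03):
    c,s=np.cos(yaw),np.sin(yaw)
    return np.array([[x+c*a-s*b,y+s*a+c*b,z] for a in(-l/2,l/2) for b in(-w/2,w/2) for z in(z0,z0+h)])
def woodmask(im):
    hsv=cv2.cvtColor(im,cv2.COLOR_BGR2HSV)
    return cv2.inRange(hsv,(14,40,150),(32,150,255))
def blobs(m,amin):
    m=cv2.morphologyEx(m,cv2.MORPH_OPEN,np.ones((3,3),np.uint8))
    cs,_=cv2.findContours(m,cv2.RETR_EXTERNAL,cv2.CHAIN_APPROX_NONE)
    return [cv2.convexHull(c) for c in cs if cv2.contourArea(c)>amin]
def fit(hull,cal,z0=0,yaw0=None):
    S=8
    def mk(p):
        m=np.zeros((384,512),np.uint8);cv2.fillConvexPoly(m,np.round(np.asarray(p).reshape(-1,1,2)*S).astype(np.int32),255,cv2.LINE_AA,3);return m.astype(float)/255
    A=mk(hull.astype(float))
    def cost(q):
        h=cv2.convexHull(proj(box(q[0],q[1],q[2],z0=z0),cal).astype(np.float32)); return np.abs(mk(h)-A).sum()
    c=unproj(hull.reshape(-1,2).mean(0),z0+.02,cal)[0]
    best=None
    for y0 in (np.arange(0,np.pi,np.pi/8) if yaw0 is None else [yaw0]):
        r=minimize(cost,[c[0],c[1],y0],method="Nelder-Mead",options=dict(initial_simplex=[[c[0],c[1],y0],[c[0]+.01,c[1],y0],[c[0],c[1]+.01,y0],[c[0],c[1],y0+.2]],xatol=1e-4,fatol=.05))
        if best is None or r.fun<best.fun: best=r
    return best.x,best.fun/A.sum()
E
python3 - <<'E'
from h import *
im=cv2.imread("pics/top.png"); _,cal=shot("top")
m=woodmask(im)
for h in blobs(m,150):
    print(h.reshape(-1,2).mean(0), cv2.contourArea(h), fit(h,cal) if cv2.contourArea(h)<1200 else "")
crop=cv2.resize(im[115:215,130:300],None,fx=4.7,fy=4.7,interpolation=cv2.INTER_CUBIC); cv2.imwrite("pics/c.png",crop)
E
```

```text
[164.92307692 250.        ] 189.0 (array([0.30285026, 0.27419125, 3.91498405]), np.float64(1.789760348583878))
[368.38461538 209.23076923] 569.5 (array([ 0.42487252, -0.34358926,  0.09341265]), np.float64(0.04029990627928772))
[466.83333333 198.75      ] 2880.0 
[413.92857143 180.92857143] 640.5 (array([ 0.51868534, -0.48178333,  0.21979782]), np.float64(0.03445995392329584))
[375.3 146.9] 562.5 (array([ 0.61023248, -0.36646519, -0.03751786]), np.float64(0.060154300941466406))
[327.08333333 101.58333333] 559.0 (array([ 0.76886846, -0.24051948,  1.56826311]), np.float64(0.5942253414131025))
```

View pics/c.png

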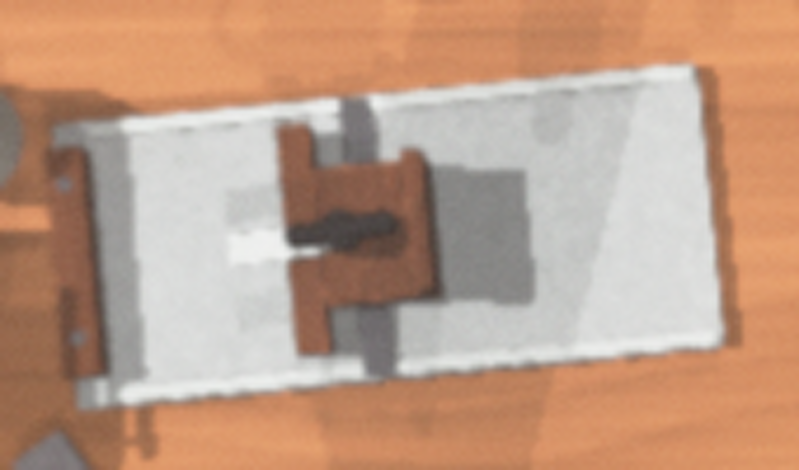

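```bash
python3 - <<'E'
from h import *
_,cal=shot("top")
def px(c): return np.array(c)/4.7+[130,115]-.5+.5/4.7
C=unproj([px(c) for c in [(692,68),(722,345),(80,407),(57,127)]],.018,cal)[:,:2]
M=np.array([(.095,-.23),(-.095,-.23),(-.095,.2),(.095,.2)])
a=C-C.mean(0);b=M-M.mean(0)
yaw=np.arctan2((b[:,0]*a[:,1]-b[:,1]*a[:,0]).sum(),(a*b).sum())
R=np.array([[np.cos(yaw),-np.sin(yaw)],[np.sin(yaw),np.cos(yaw)]]); t=C.mean(0)-R@M.mean(0)
print(yaw,t); print((C-t)@R-M)
def inj(c,z): return (unproj([px(c)],z,cal)[0,:2]-t)@R
print("jaw face ends top",inj((280,125),.048),inj((300,352),.048))
print("fence face top", inj((85,150),.048),inj((105,372),.048))
print("plate back top", inj((427,155),.095),inj((437,297),.095)); print("wing ctr",inj((345,231),.089))
E
```

```text
0.07839394750498725 [0.57689114 0.15512815]
[[-0.0024805   0.00387773]
 [ 0.00229578  0.00191282]
 [ 0.00197411 -0.00233088]
 [-0.00178938 -0.00345966]]
jaw face ends top [0.07571691 0.04541365] [-0.07240607  0.04592411]
fence face top [0.07131001 0.17236494] [-0.07329983  0.17217297]
plate back top [ 0.0403131  -0.05123456] [-0.04902276 -0.04918292]
wing ctr [-0.00165899  0.00496645]
```

```bash
cat >> h.py <<'E'
from scipy.spatial.transform import Rotation as Ro
JY=.0784; JT=np.array([.5769,.1551])
def j2w(x,y):
    c,s=np.cos(JY),np.sin(JY); return JT+[c*x-s*y,s*x+c*y]
def w2j(p):
    d=np.asarray(p)[:2]-JT; c,s=np.cos(JY),np.sin(JY); return np.array([c*d[0]+s*d[1],-s*d[0]+c*d[1]])
def go(xy,z,deg):
    s=telemetry.read_state(); R=np.array(s["tcp_rot"]); a=np.radians(deg)
    y=np.array([np.cos(a),np.sin(a),0]); zz=np.array([0,0,-1.]); T=np.c_[np.cross(y,zz),y,zz]
    sh=R.T@(np.r_[xy,z]-s["position"]); w=Ro.from_matrix(R.T@T).as_rotvec()
    print("t",s["time_s"],"pos",np.round(s["position"],4),"F",np.round(s["force"],1),"->",np.round(sh,4).tolist(),np.round(w,4).tolist())
E
python3 -c "
from h import *
go(j2w(0,-.03),.22,4.5)"
```

```text
t 0.2 pos [ 0.2575 -0.569   0.2015] F [-0.6 -0.1 -0.1] -> [0.5792, -0.4999, -0.0177] [-0.001, -0.001, -1.2245]
```

Emit:
servo_tool:
  targets:
    - [[0.579, -0.5, -0.018], [-0.001, -0.001, -1.2245]]
    - [[0.579, -0.5, -0.018], [-0.001, -0.001, -1.2245]]
    - [[0.579, -0.5, -0.018], [-0.001, -0.001, -1.2245]]
    - [[0.579, -0.5, -0.018], [-0.001, -0.001, -1.2245]]
    - [[0.579, -0.5, -0.018], [-0.001, -0.001, -1.2245]]
    - [[0.579, -0.5, -0.018], [-0.001, -0.001, -1.2245]]
    - [[0.579, -0.5, -0.018], [-0.001, -0.001, -1.2245]]
    - [[0.579, -0.5, -0.018], [-0.001, -0.001, -1.2245]]
    - [[0.579, -0.5, -0.018], [-0.001, -0.001, -1.2245]]
    - [[0.579, -0.5, -0.018], [-0.001, -0.001, -1.2245]]
    - [[0.579, -0.5, -0.018], [-0.001, -0.001, -1.2245]]
    - [[0.579, -0.5, -0.018], [-0.001, -0.001, -1.2245]]
  gripper: 0.036

```text
time_s: 1.7
position: [0.5733, 0.113, 0.2198]
tcp_rot: [[-0.079, 0.997, 0.0], [0.997, 0.079, -0.002], [-0.002, 0.0, -1.0]]
force: [1.4, -1.7, -0.4]
opening: 0.411
```

```bash
python3 -c "
from h import *
go(j2w(0,-.03),.22,4.5)"
```

```text
t 1.7 pos [0.5733 0.113  0.2198] F [ 1.4 -1.7 -0.4] -> [0.0117, 0.0069, -0.0002] [0.0004, 0.0016, 0.0002]
```

Close enough; look with the wrist camera and check for hidden staves with the top camera.

```bash
python3 - <<'E'
from h import *
im,cal=shot("wrist","w1.png"); print(cal[2][:3,3])
P=[list(j2w(x,y))+[z] for x,y,z in [(-.075,.047,.048),(.075,.047,.048),(0,.007,.089),(-.095,-.23,.018),(.095,-.23,.018)]]
print(proj(np.array(P),cal).round(1))
b,c2=shot("top","top2.png")
for h in blobs(woodmask(b),150): print(h.reshape(-1,2).mean(0).round(), cv2.contourArea(h), fit(h,c2) if 450<cv2.contourArea(h)<1200 else "")
cv2.imwrite("pics/m.png",np.hstack([cv2.resize(im,(460,345)),b[60:384,270:512][:345]] if 0 else [cv2.resize(im,(512,384)),b[:,256:]]))
E
```

```text
[0.56693412 0.18328142 0.4030623 ]
[[193.6  86.8]
 [339.3  86.9]
 [267.2 128.8]
 [193.7 305.6]
 [335.7 305.5]]
[369. 211.] 495.5 (array([ 0.42448654, -0.34390823,  0.05876081]), np.float64(0.17403156775618134))
[469. 207.] 4224.5 
[414. 181.] 652.5 (array([ 0.51940196, -0.48133848,  0.21323685]), np.float64(0.037735547152099584))
[374. 155.] 563.0 (array([ 0.61058389, -0.36667175, -0.03397403]), np.float64(0.05970239829109623))
[326. 102.] 583.5 (array([ 0.76916813, -0.22075408,  1.57217404]), np.float64(0.5580518654805913))
```

View pics/m.png

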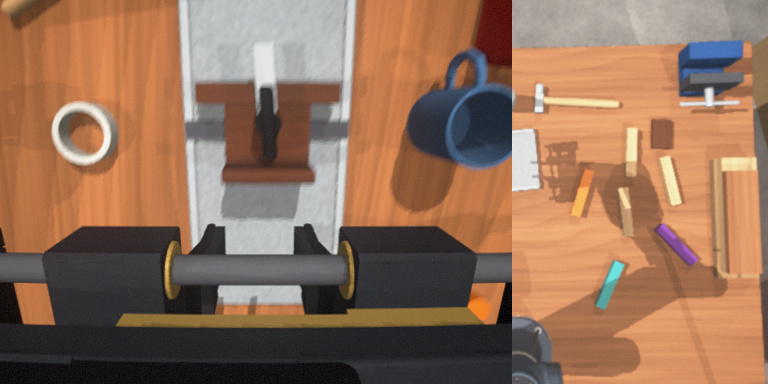

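```bash
python3 -c "
from h import *
go(j2w(0,.009),.22,4.5)
go(j2w(0,.009),.066,4.5)"
```

```text
t 1.8 pos [0.5748 0.1166 0.2199] F [-0.9 -0.9 -0.1] -> [0.0472, 0.0054, -0.0] [0.0036, -0.0008, 0.0064]
t 1.8 pos [0.5748 0.1166 0.2199] F [-0.9 -0.9 -0.1] -> [0.0471, 0.0048, 0.154] [0.0036, -0.0008, 0.0064]
```

Emit:
servo_tool:
  targets:
    - [[0.0471, 0.005, 0.0], [0, 0, 0.006]]
    - [[0.0471, 0.005, 0.04], [0, 0, 0.006]]
    - [[0.0471, 0.005, 0.09], [0, 0, 0.006]]
    - [[0.0471, 0.005, 0.09], [0, 0, 0.006]]
    - [[0.0471, 0.005, 0.09], [0, 0, 0.006]]

```text
time_s: 2.42
position: [0.575, 0.1577, 0.131]
tcp_rot: [[-0.072, 0.997, 0.002], [0.997, 0.072, -0.001], [-0.001, 0.002, -1.0]]
force: [-0.3, 1.1, 0.2]
opening: 0.415
```

```bash
python3 - <<'E'
from h import *
go(j2w(0,.009),.066,4.5)
im,cal=shot("wrist","w2.png")
P=[list(j2w(x,y))+[z] for x,y,z in [(-.075,.049,.048),(.075,.049,.048),(0,.009,.089)]]
print(proj(np.array(P),cal).round(1))
E
```

```text
t 2.425 pos [0.575  0.1577 0.131 ] F [-0.3  1.1  0.2] -> [0.0063, 0.0015, 0.065] [0.002, 0.0014, -0.0067]
[[167.8 137. ]
 [355.2 135.8]
 [262.4 198.6]]
```

View pics/w2.png

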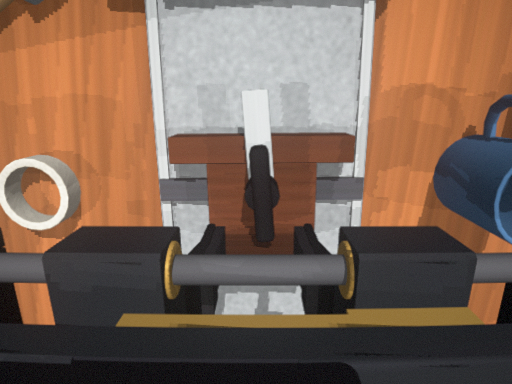

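Emit:
servo_tool:
  targets:
    - [[0.008, 0.0015, 0.0], [0, 0, -0.006]]
    - [[0.008, 0.0015, 0.035], [0, 0, -0.006]]
    - [[0.008, 0.0015, 0.065], [0, 0, -0.006]]
    - [[0.008, 0.0015, 0.065], [0, 0, -0.006]]
    - [[0.008, 0.0015, 0.065], [0, 0, -0.006]]

```text
time_s: 3.1
position: [0.5763, 0.1666, 0.0663]
tcp_rot: [[-0.079, 0.997, 0.003], [0.997, 0.079, -0.001], [-0.001, 0.003, -1.0]]
force: [0.1, -0.1, 0.6]
opening: 0.413
```

Emit:
servo_tool:
  targets:
    - [[0, 0, 0], [0, 0, 0]]
    - [[0, 0, 0], [0, 0, 0]]
    - [[0, 0, 0], [0, 0, 0]]
    - [[0, 0, 0], [0, 0, 0]]
    - [[0, 0, 0], [0, 0, 0]]
  gripper: 0.0

```text
time_s: 3.72
position: [0.5762, 0.1663, 0.0655]
tcp_rot: [[-0.078, 0.997, 0.003], [0.997, 0.078, -0.001], [-0.001, 0.003, -1.0]]
force: [0.4, 0.4, 4.4]
opening: 0.148
```

```bash
python3 - <<'E'
from h import *
go(j2w(0,.0105),.066,4.5)
E
```

```text
t 3.725 pos [0.5762 0.1663 0.0655] F [0.4 0.4 4.4] -> [-0.0007, -0.0002, -0.0005] [0.003, 0.0012, 0.0]
```

Emit:
servo_tool:
  targets:
    - [[0, 0, 0], [0, 0, -0.18]]
    - [[0, 0, 0], [0, 0, -0.36]]
    - [[0, 0, 0], [0, 0, -0.54]]
    - [[0, 0, 0], [0, 0, -0.72]]
    - [[0, 0, 0], [0, 0, -0.9]]
    - [[0, 0, 0], [0, 0, -1.08]]
    - [[0, 0, 0], [0, 0, -1.26]]
    - [[0, 0, 0], [0, 0, -1.42]]
    - [[0, 0, 0], [0, 0, -1.53]]
    - [[0, 0, 0], [0, 0, -1.55]]
    - [[0, 0, 0], [0, 0, -1.55]]

```text
time_s: 5.1
position: [0.5749, 0.1648, 0.0654]
tcp_rot: [[-0.998, -0.058, -0.0], [-0.058, 0.998, -0.003], [0.0, -0.003, -1.0]]
force: [-1.3, -3.3, 5.6]
opening: 0.149
```

```bash
python3 - <<'E'
from h import *
s=telemetry.read_state();print(s["moment"],s["opening"])
go(j2w(0,.0105),.066,94.5)
go(j2w(0,-.153),.066,94.5)
im,cal=shot("scene"); p=proj(np.r_[s["position"]],cal)[0].astype(int); print(p)
cv2.imwrite("pics/s3.png",cv2.resize(im[p[1]-70:p[1]+70,p[0]-90:p[0]+90],None,fx=4,fy=4,interpolation=cv2.INTER_CUBIC))
E
```

```text
[-0.61188467 -0.03864645 -0.01843345] 0.14907221301339352
t 5.1 pos [0.5749 0.1648 0.0654] F [-1.3 -3.3  5.6] -> [-0.0012, 0.0007, -0.0006] [-0.0032, -0.0003, -0.0209]
t 5.1 pos [0.5749 0.1648 0.0654] F [-1.3 -3.3  5.6] -> [-0.0046, -0.1628, -0.0001] [-0.0032, -0.0003, -0.0209]
[314 212]
```

View pics/s3.png

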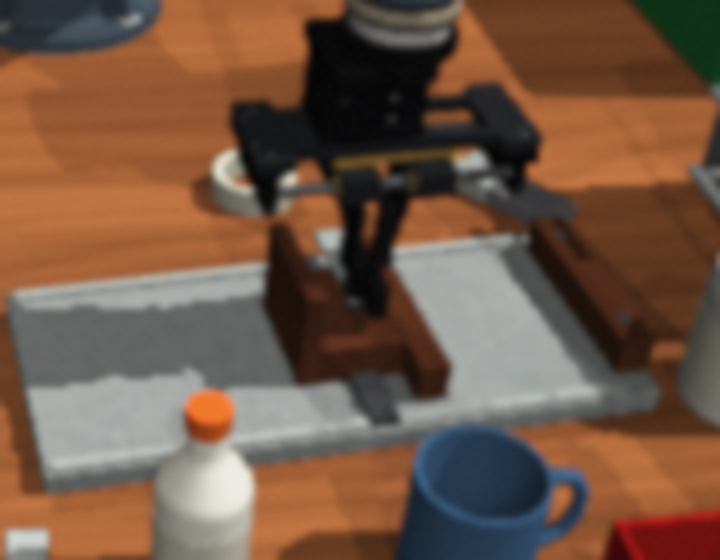

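Emit:
servo_tool:
  targets:
    - [[-0.0005, -0.018, 0], [0, 0, -0.02]]
    - [[-0.001, -0.036, 0], [0, 0, -0.02]]
    - [[-0.0015, -0.054, 0], [0, 0, -0.02]]
    - [[-0.002, -0.072, 0], [0, 0, -0.02]]
    - [[-0.0025, -0.09, 0], [0, 0, -0.02]]
    - [[-0.003, -0.108, 0], [0, 0, -0.02]]
    - [[-0.0035, -0.126, 0], [0, 0, -0.02]]
    - [[-0.004, -0.144, 0], [0, 0, -0.02]]
    - [[-0.0045, -0.155, 0], [0, 0, -0.02]]
    - [[-0.0045, -0.162, 0], [0, 0, -0.02]]
    - [[-0.0045, -0.162, 0], [0, 0, -0.02]]
    - [[-0.0045, -0.162, 0], [0, 0, -0.02]]

```text
time_s: 6.65
position: [0.5876, 0.0052, 0.0651]
tcp_rot: [[-0.997, -0.077, -0.002], [-0.077, 0.997, -0.0], [0.002, -0.0, -1.0]]
force: [-1.8, 2.0, 5.2]
opening: 0.149
```

```bash
python3 - <<'E'
from h import *
s=telemetry.read_state();print(s["force"],s["opening"],w2j(s["position"]))
go(j2w(0,-.153),.066,94.5)
im,cal=shot("top","top3.png")
cv2.imwrite("pics/c3.png",cv2.resize(im[115:215,130:300],None,fx=4.7,fy=4.7,interpolation=cv2.INTER_CUBIC))
E
```

```text
[-1.80378441  2.01183004  5.16850457] 0.14892330058034062 [-0.0010984  -0.15024085]
t 6.65 pos [0.5876 0.0052 0.0651] F [-1.8  2.   5.2] -> [-0.0011, -0.0028, -0.0009] [-0.0002, -0.0021, -0.0011]
```

View pics/c3.png

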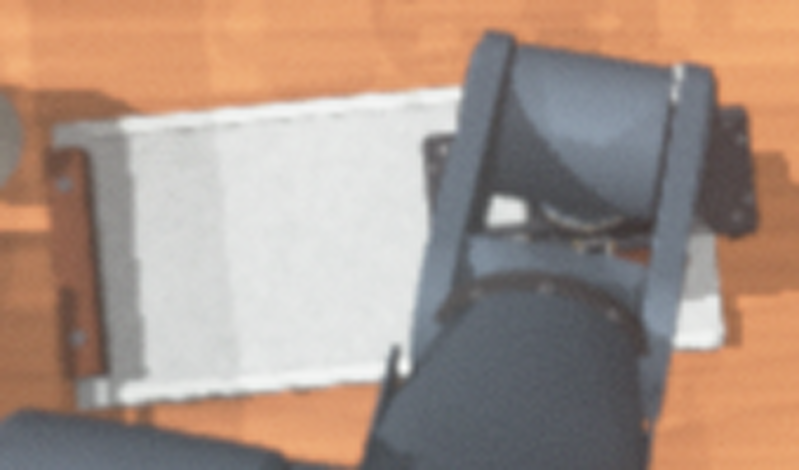

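Emit:
servo_tool:
  targets:
    - [[0, 0, 0], [0, 0, 0]]
    - [[0, 0, 0], [0, 0, 0]]
    - [[0, 0, 0], [0, 0, 0]]
    - [[0, 0, -0.03], [0, 0, 0]]
    - [[0, 0, -0.08], [0, 0, 0]]
    - [[0, 0, -0.14], [0, 0, 0]]
    - [[0, 0, -0.14], [0, 0, 0]]
  gripper: 0.034

```text
time_s: 7.58
position: [0.5926, 0.0042, 0.2103]
tcp_rot: [[-0.997, -0.078, 0.012], [-0.078, 0.997, -0.004], [-0.012, -0.004, -1.0]]
force: [0.7, -0.5, -0.3]
opening: 0.393
```

```bash
python3 - <<'E'
from h import *
s=telemetry.read_state();print(s["opening"],w2j(s["position"]))
im,cal=shot("wrist","w4.png")
P=[list(j2w(x,y))+[z] for x,y,z in [(-.075,-.112,.048),(.075,-.112,.048),(0,-.152,.089)]]
print(proj(np.array(P),cal).round(1))
b,c2=shot("top","top4.png")
for h in blobs(woodmask(b),400): print(h.reshape(-1,2).mean(0).round(), cv2.contourArea(h), fit(h,c2) if cv2.contourArea(h)<1200 else "")
go([.423,-.3425],.16,94.5)
E
```

```text
0.3934862469070929 [ 0.00381148 -0.15163133]
[[299.5  95.6]
 [295.3 234.7]
 [259.5 177.6]]
[368. 211.] 566.5 (array([ 0.42367328, -0.34360537,  0.11318568]), np.float64(0.05712748334361133))
[471. 197.] 3104.0 
[414. 179.] 521.0 (array([ 0.5216597 , -0.48255334,  0.22936968]), np.float64(0.22757151512387702))
[374. 152.] 549.0 (array([ 0.6100232 , -0.36690466, -0.01721078]), np.float64(0.08222981366459627))
[323. 102.] 593.0 (array([ 0.76759598, -0.22619991,  1.50774347]), np.float64(0.5564265148867475))
t 7.675 pos [0.5886 0.0049 0.2053] F [ 0.3 -0.3 -0.2] -> [0.1921, -0.3334, 0.0456] [-0.0016, 0.001, -0.0008]
```

View pics/w4.png

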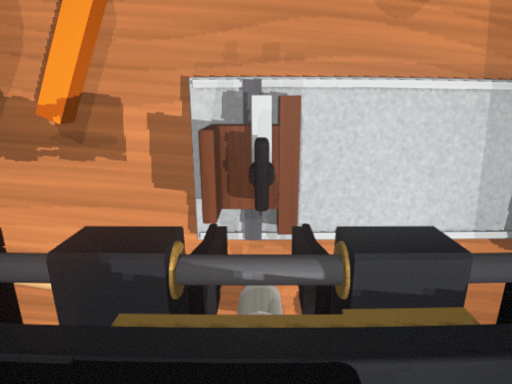

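Emit:
servo_tool:
  targets:
    - [[0.192, -0.333, 0.015], [0, 0, 0]]
    - [[0.192, -0.333, 0.015], [0, 0, 0]]
    - [[0.192, -0.333, 0.015], [0, 0, 0]]
    - [[0.192, -0.333, 0.015], [0, 0, 0]]
    - [[0.192, -0.333, 0.015], [0, 0, 0]]
    - [[0.192, -0.333, 0.015], [0, 0, 0]]
    - [[0.192, -0.333, 0.015], [0, 0, 0]]
    - [[0.192, -0.333, 0.015], [0, 0, 0]]
    - [[0.192, -0.333, 0.015], [0, 0, 0]]
    - [[0.192, -0.333, 0.015], [0, 0, 0]]
  gripper: 0.05

```text
time_s: 8.93
position: [0.4237, -0.3403, 0.1901]
tcp_rot: [[-0.997, -0.08, -0.0], [-0.08, 0.997, -0.0], [0.0, -0.0, -1.0]]
force: [-1.0, 0.5, 0.3]
opening: 0.576
```

```bash
cat >> h.py <<'E'
def stave(near,z0=0,fn="w.png"):
    im,cal=shot("wrist",fn); m=woodmask(im); m[222:]=0; best=None
    for h in blobs(m,800):
        try: q,e=fit(h,cal,z0)
        except Exception: continue
        print("blob",h.reshape(-1,2).mean(0).round(),q.round(4),round(e,3),"deg",round(np.degrees(q[2])%180,1), "jig",w2j(q).round(4))
E
python3 - <<'E'
from h import *
stave(None,fn="w5.png"); go([.4237,-.3436],.012,94.5+1)
E
```

```text
blob [120. 198.] [ 0.5033 -0.528   2.3347] 1.823 deg 133.8 jig [-0.1269 -0.6753]
blob [253. 154.] [ 0.4224 -0.3423  0.0945] 0.153 deg 5.4 jig [-0.193  -0.4838]
t 8.975 pos [ 0.4238 -0.3405  0.1903] F [-0.5  0.3  0.6] -> [0.0003, -0.0029, 0.1783] [-0.0008, 0.0001, -0.016]
```

View pics/w5.png

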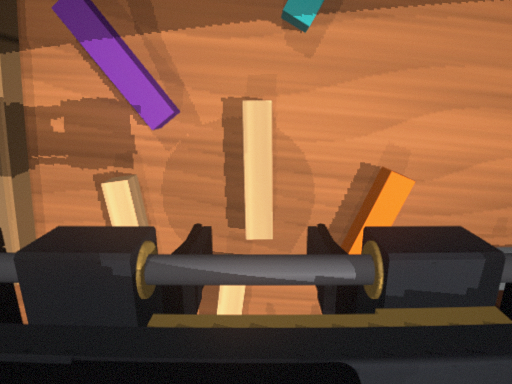

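```bash
sed -i 's/m\[222:\]=0/m[243:]=0/' h.py; python3 - <<'E'
from h import *
stave(None); go([.4237,-.3436],.012,95.4)
E
```

```text
blob [ 10. 208.] [ 0.4577 -0.6581  0.1917] 0.293 deg 11.0 jig [-0.1825 -0.8013]
blob [125. 202.] [ 0.5147 -0.4828  0.1751] 1.58 deg 10.0 jig [-0.112 -0.631]
blob [255. 181.] [ 0.4224 -0.3423  3.2319] 0.013 deg 5.2 jig [-0.1929 -0.4838]
t 9.025 pos [ 0.4238 -0.3408  0.1904] F [-0.1 -0.5  0.4] -> [0.0004, -0.0026, 0.1784] [-0.0012, 0.0003, -0.0145]
```

Emit:
servo_tool:
  targets:
    - [[0.0014, -0.0015, 0.06], [0, 0, -0.012]]
    - [[0.0014, -0.0015, 0.12], [0, 0, -0.012]]
    - [[0.0014, -0.0015, 0.165], [0, 0, -0.012]]
    - [[0.0014, -0.0015, 0.184], [0, 0, -0.012]]
    - [[0.0014, -0.0015, 0.184], [0, 0, -0.012]]
    - [[0.0014, -0.0015, 0.184], [0, 0, -0.012]]

```text
time_s: 9.78
position: [0.4228, -0.3442, 0.0072]
tcp_rot: [[-0.996, -0.09, 0.001], [-0.09, 0.996, -0.003], [-0.001, -0.003, -1.0]]
force: [-0.4, -0.8, -0.1]
opening: 0.576
```

Emit:
servo_tool:
  targets:
    - [[0, 0, 0], [0, 0, 0]]
    - [[0, 0, 0], [0, 0, 0]]
    - [[0, 0, 0], [0, 0, 0]]
    - [[0, 0, 0], [0, 0, 0]]
    - [[0, 0, -0.03], [0, 0, 0]]
    - [[0, 0, -0.08], [0, 0, 0]]
    - [[0, 0, -0.12], [0, 0, 0]]
    - [[0, 0, -0.12], [0, 0, 0]]
    - [[0, 0, -0.12], [0, 0, 0]]
  gripper: 0.0

```text
time_s: 10.9
position: [0.4212, -0.3429, 0.1254]
tcp_rot: [[-0.996, -0.089, -0.001], [-0.089, 0.996, 0.0], [0.001, 0.0, -1.0]]
force: [0.2, -0.3, -2.1]
opening: 0.331
```

```bash
python3 - <<'E'
from h import *
go(j2w(0,.128),.126,94.5); go(j2w(0,.128),.026,94.5)
E
```

```text
t 10.9 pos [ 0.4212 -0.3429  0.1254] F [ 0.2 -0.3 -2.1] -> [-0.2011, 0.6101, -0.0006] [0.0003, -0.0009, 0.011]
t 10.9 pos [ 0.4212 -0.3429  0.1254] F [ 0.2 -0.3 -2.1] -> [-0.2011, 0.6101, 0.0994] [0.0003, -0.0009, 0.011]
```

Emit:
servo_tool:
  targets:
    - [[-0.018, 0.054, -0.01], [0, 0, 0.011]]
    - [[-0.036, 0.108, -0.01], [0, 0, 0.011]]
    - [[-0.055, 0.163, -0.01], [0, 0, 0.011]]
    - [[-0.073, 0.217, -0.01], [0, 0, 0.011]]
    - [[-0.091, 0.271, -0.01], [0, 0, 0.011]]
    - [[-0.11, 0.326, -0.01], [0, 0, 0.011]]
    - [[-0.128, 0.38, -0.01], [0, 0, 0.011]]
    - [[-0.146, 0.434, -0.01], [0, 0, 0.011]]
    - [[-0.165, 0.489, -0.01], [0, 0, 0.011]]
    - [[-0.183, 0.543, -0.01], [0, 0, 0.011]]
    - [[-0.201, 0.597, 0.0], [0, 0, 0.011]]
    - [[-0.201, 0.597, 0.02], [0, 0, 0.011]]

```text
time_s: 12.4
position: [0.5688, 0.2731, 0.1034]
tcp_rot: [[-0.996, -0.084, 0.001], [-0.084, 0.996, -0.0], [-0.001, -0.0, -1.0]]
force: [0.1, -1.7, -1.4]
opening: 0.334
```

Emit:
servo_tool:
  targets:
    - [[0, 0, 0], [0, 0, 0]]
    - [[0, 0, 0], [0, 0, 0]]

```text
time_s: 12.65
position: [0.5679, 0.2681, 0.1045]
tcp_rot: [[-0.997, -0.078, -0.002], [-0.078, 0.997, -0.002], [0.002, -0.002, -1.0]]
force: [0.1, -0.2, -1.1]
opening: 0.332
```

```bash
python3 - <<'E'
from h import *
print(telemetry.read_state()["opening"])
stave(None,.08)
go(j2w(0,.115),.026,94.5)
E
```

```text
0.33166920256619586
blob [256. 177.] [0.5679 0.2677 0.07  ] 0.658 deg 4.0 jig [-1.000e-04  1.129e-01]
t 12.7 pos [0.5685 0.268  0.1053] F [ 0.3 -0.4 -0.3] -> [0.0005, 0.0019, 0.0792] [-0.0015, -0.0007, -0.001]
```

Emit:
servo_tool:
  targets:
    - [[0, 0.001, 0.03], [0, 0, 0]]
    - [[0, 0.001, 0.055], [0, 0, 0]]
    - [[0, 0.001, 0.07], [0, 0, 0]]
    - [[0, 0.001, 0.08], [0, 0, 0]]
    - [[0, 0.001, 0.08], [0, 0, 0]]
    - [[0, 0.001, 0.08], [0, 0, 0]]

```text
time_s: 13.45
position: [0.5692, 0.2699, 0.0263]
tcp_rot: [[-0.997, -0.079, 0.002], [-0.079, 0.997, -0.001], [-0.002, -0.001, -1.0]]
force: [-0.2, 0.9, -1.5]
opening: 0.334
```

Emit:
servo_tool:
  targets:
    - [[0, 0, 0], [0, 0, 0]]
    - [[0, 0, 0], [0, 0, 0]]
    - [[0, 0, 0], [0, 0, 0]]
    - [[0, 0, -0.04], [0, 0, 0]]
    - [[0, 0, -0.09], [0, 0, 0]]
    - [[0, 0, -0.15], [0, 0, 0]]
    - [[0, 0, -0.165], [0, 0, 0]]
    - [[0, 0, -0.165], [0, 0, 0]]
    - [[0, 0, -0.165], [0, 0, 0]]
  gripper: 0.046

```text
time_s: 14.58
position: [0.567, 0.2696, 0.1885]
tcp_rot: [[-0.997, -0.079, -0.004], [-0.079, 0.997, -0.002], [0.004, -0.002, -1.0]]
force: [0.4, 0.4, -0.2]
opening: 0.528
```

```bash
python3 - <<'E'
from h import *
stave(None,.018,"w6.png")
b,c2=shot("top","top6.png")
for h in blobs(woodmask(b),400):
  if cv2.contourArea(h)<1200: print(h.reshape(-1,2).mean(0).round(), cv2.contourArea(h), fit(h,c2))
go([.517,-.481],.19,102.6)
E
```

```text
blob [257. 159.] [0.569  0.2696 0.0769] 0.068 deg 4.4 jig [0.0011 0.1148]
[413. 181.] 646.5 (array([ 0.51932983, -0.48162893,  0.21437233]), np.float64(0.03263463398903579))
[375. 151.] 566.5 (array([ 0.61023006, -0.36661155, -0.03471773]), np.float64(0.051781787510919663))
[328. 102.] 573.0 (array([ 0.76639195, -0.21665878,  1.48685177]), np.float64(0.5791778281475375))
t 14.675 pos [0.5671 0.2695 0.1882] F [0.  0.6 0.6] -> [0.1089, -0.7443, 0.0003] [-0.0018, -0.0044, -0.1413]
```

Emit:
servo_tool:
  targets:
    - [[0.109, -0.744, 0], [0, 0, -0.139]]
    - [[0.109, -0.744, 0], [0, 0, -0.139]]
    - [[0.109, -0.744, 0], [0, 0, -0.139]]
    - [[0.109, -0.744, 0], [0, 0, -0.139]]
    - [[0.109, -0.744, 0], [0, 0, -0.139]]
    - [[0.109, -0.744, 0], [0, 0, -0.139]]
    - [[0.109, -0.744, 0], [0, 0, -0.139]]
    - [[0.109, -0.744, 0], [0, 0, -0.139]]
    - [[0.109, -0.744, 0], [0, 0, -0.139]]
    - [[0.109, -0.744, 0], [0, 0, -0.139]]
    - [[0.109, -0.744, 0], [0, 0, -0.139]]
    - [[0.109, -0.744, 0], [0, 0, -0.139]]
  gripper: 0.05

```text
time_s: 16.18
position: [0.5176, -0.4798, 0.1894]
tcp_rot: [[-0.976, -0.216, -0.001], [-0.216, 0.976, 0.001], [0.001, 0.002, -1.0]]
force: [0.8, -0.5, -1.4]
opening: 0.571
```

Emit:
servo_tool:
  targets:
    - [[0, 0, 0], [0, 0, 0]]
    - [[0, 0, 0], [0, 0, 0]]
    - [[0, 0, 0], [0, 0, 0]]

```text
time_s: 16.55
position: [0.5186, -0.4762, 0.1907]
tcp_rot: [[-0.976, -0.218, -0.001], [-0.218, 0.976, 0.001], [0.001, 0.001, -1.0]]
force: [0.3, -0.8, 0.8]
opening: 0.575
```

```bash
python3 - <<'E'
from h import *
stave(None,0,"w7.png"); go([.518,-.481],.006,102.3)
E
```

```text
blob [353. 221.] [ 0.5961 -0.3144  3.9547] 2.821 deg 46.6 jig [-0.0177 -0.4695]
blob [ 82. 177.] [ 0.5744 -0.6945  1.6399] 0.367 deg 94.0 jig [-0.0691 -0.8468]
blob [254. 172.] [ 0.5163 -0.4799  0.21  ] 0.014 deg 12.0 jig [-0.1102 -0.6283]
blob [137.  35.] [ 0.3671 -0.6376  0.2718] 0.643 deg 15.6 jig [-0.2713 -0.7738]
t 16.6 pos [ 0.5188 -0.4763  0.1912] F [ 0.1 -0.4 -0.2] -> [0.0017, -0.0044, 0.1852] [0.0002, -0.0005, 0.0049]
```

Emit:
servo_tool:
  targets:
    - [[0.0032, -0.003, 0.06], [0, 0, 0.008]]
    - [[0.0032, -0.003, 0.12], [0, 0, 0.008]]
    - [[0.0032, -0.003, 0.165], [0, 0, 0.008]]
    - [[0.0032, -0.003, 0.185], [0, 0, 0.008]]
    - [[0.0032, -0.003, 0.185], [0, 0, 0.008]]
    - [[0.0032, -0.003, 0.185], [0, 0, 0.008]]

```text
time_s: 17.35
position: [0.5175, -0.4835, 0.009]
tcp_rot: [[-0.978, -0.209, 0.003], [-0.209, 0.978, -0.005], [-0.002, -0.005, -1.0]]
force: [0.8, 0.1, 0.5]
opening: 0.576
```

Emit:
servo_tool:
  targets:
    - [[0, 0, 0], [0, 0, 0]]
    - [[0, 0, 0], [0, 0, 0]]
    - [[0, 0, 0], [0, 0, 0]]
    - [[0, 0, 0], [0, 0, 0]]
    - [[0, 0, -0.03], [0, 0, 0]]
    - [[0, 0, -0.08], [0, 0, 0]]
    - [[0, 0, -0.13], [0, 0, 0]]
    - [[0, 0, -0.13], [0, 0, 0]]
    - [[0, 0, -0.13], [0, 0, 0]]
  gripper: 0.0

```text
time_s: 18.48
position: [0.5153, -0.4813, 0.1355]
tcp_rot: [[-0.978, -0.208, -0.001], [-0.208, 0.978, 0.0], [0.001, 0.0, -1.0]]
force: [0.2, -0.5, -2.0]
opening: 0.333
```

```bash
python3 - <<'E'
from h import *
go(j2w(0,.05),.126,94.5)
E
```

```text
t 18.475 pos [ 0.5153 -0.4813  0.1355] F [ 0.2 -0.5 -2. ] -> [-0.1992, 0.6593, 0.0096] [0.0003, -0.0009, 0.1311]
```

Emit:
servo_tool:
  targets:
    - [[-0.018, 0.06, 0], [0, 0, 0.013]]
    - [[-0.036, 0.12, 0], [0, 0, 0.026]]
    - [[-0.054, 0.18, 0], [0, 0, 0.04]]
    - [[-0.072, 0.24, 0], [0, 0, 0.053]]
    - [[-0.091, 0.3, 0], [0, 0, 0.066]]
    - [[-0.109, 0.36, 0], [0, 0, 0.08]]
    - [[-0.127, 0.42, 0], [0, 0, 0.093]]
    - [[-0.145, 0.48, 0], [0, 0, 0.106]]
    - [[-0.163, 0.54, 0], [0, 0, 0.12]]
    - [[-0.181, 0.6, 0], [0, 0, 0.131]]
    - [[-0.199, 0.659, 0], [0, 0, 0.131]]
    - [[-0.199, 0.659, 0.03], [0, 0, 0.131]]

```text
time_s: 19.98
position: [0.5741, 0.209, 0.1052]
tcp_rot: [[-0.996, -0.085, 0.004], [-0.085, 0.996, 0.0], [-0.004, 0.0, -1.0]]
force: [1.2, -0.6, -1.6]
opening: 0.333
```

Emit:
servo_tool:
  targets:
    - [[0, 0, 0], [0, 0, 0]]
    - [[0, 0, 0], [0, 0, 0]]
    - [[0, 0, 0], [0, 0, 0]]

```text
time_s: 20.35
position: [0.5741, 0.2029, 0.1062]
tcp_rot: [[-0.997, -0.077, 0.001], [-0.077, 0.997, -0.001], [-0.001, -0.001, -1.0]]
force: [-0.1, -0.5, -1.3]
opening: 0.331
```

```bash
python3 - <<'E'
from h import *
stave(None,.08,"w8.png")
go(j2w(0,.05),.0265,94.5)
E
```

```text
blob [350. 157.] [0.5708 0.2613 3.3986] 1.751 deg 14.7 jig [0.0022 0.1064]
blob [251. 169.] [0.5746 0.2031 3.2226] 0.653 deg 4.6 jig [0.0015 0.048 ]
t 20.4 pos [0.5742 0.203  0.1064] F [-0.  -0.4 -1.1] -> [0.0012, 0.0021, 0.0799] [-0.0012, 0.0015, -0.0015]
```

Emit:
servo_tool:
  targets:
    - [[0.001, 0.001, 0.03], [0, 0, 0]]
    - [[0.001, 0.001, 0.055], [0, 0, 0]]
    - [[0.001, 0.001, 0.07], [0, 0, 0]]
    - [[0.001, 0.001, 0.08], [0, 0, 0]]
    - [[0.001, 0.001, 0.081], [0, 0, 0]]
    - [[0.001, 0.001, 0.081], [0, 0, 0]]

```text
time_s: 21.15
position: [0.5729, 0.2048, 0.0252]
tcp_rot: [[-0.997, -0.079, 0.001], [-0.079, 0.997, -0.001], [-0.001, -0.001, -1.0]]
force: [0.3, -0.0, -1.7]
opening: 0.334
```

Emit:
servo_tool:
  targets:
    - [[0, 0, 0], [0, 0, 0]]
    - [[0, 0, 0], [0, 0, 0]]
    - [[0, 0, 0], [0, 0, 0]]
    - [[0, 0, -0.04], [0, 0, 0]]
    - [[0, 0, -0.09], [0, 0, 0]]
    - [[0, 0, -0.15], [0, 0, 0]]
    - [[0, 0, -0.165], [0, 0, 0]]
    - [[0, 0, -0.165], [0, 0, 0]]
    - [[0, 0, -0.165], [0, 0, 0]]
  gripper: 0.046

```text
time_s: 22.28
position: [0.5709, 0.2047, 0.1877]
tcp_rot: [[-0.997, -0.079, -0.004], [-0.079, 0.997, -0.002], [0.004, -0.002, -1.0]]
force: [-0.5, 0.0, 0.1]
opening: 0.527
```

```bash
python3 - <<'E'
from h import *
stave(None,.018,"w9.png")
b,c2=shot("top","top9.png")
for h in blobs(woodmask(b),400):
  if cv2.contourArea(h)<1200: print(h.reshape(-1,2).mean(0).round(), cv2.contourArea(h), fit(h,c2))
go([.609,-.366],.19,88)
E
```

```text
blob [327. 178.] [0.5691 0.2717 3.243 ] 0.253 deg 5.8 jig [0.0013 0.1169]
blob [261. 176.] [0.5736 0.2048 0.0766] 0.073 deg 4.4 jig [0.0006 0.0498]
[375. 151.] 586.5 (array([ 0.61040677, -0.36716163, -0.05167631]), np.float64(0.037868901386361106))
[324. 102.] 577.5 (array([ 0.76848473, -0.23358344,  1.52211328]), np.float64(0.5743212149102623))
t 22.375 pos [0.5709 0.2047 0.1874] F [-0.4  0.3 -1.4] -> [0.0069, -0.5719, -0.0016] [-0.0019, -0.0042, 0.1136]
```

Emit:
servo_tool:
  targets:
    - [[0.007, -0.572, 0], [0, 0, 0.114]]
    - [[0.007, -0.572, 0], [0, 0, 0.114]]
    - [[0.007, -0.572, 0], [0, 0, 0.114]]
    - [[0.007, -0.572, 0], [0, 0, 0.114]]
    - [[0.007, -0.572, 0], [0, 0, 0.114]]
    - [[0.007, -0.572, 0], [0, 0, 0.114]]
    - [[0.007, -0.572, 0], [0, 0, 0.114]]
    - [[0.007, -0.572, 0], [0, 0, 0.114]]
    - [[0.007, -0.572, 0], [0, 0, 0.114]]
    - [[0.007, -0.572, 0], [0, 0, 0.114]]
    - [[0.007, -0.572, 0], [0, 0, 0.114]]
    - [[0.007, -0.572, 0], [0, 0, 0.114]]
  gripper: 0.05

```text
time_s: 23.88
position: [0.6101, -0.3635, 0.1895]
tcp_rot: [[-0.999, 0.034, -0.001], [0.034, 0.999, 0.001], [0.001, 0.001, -1.0]]
force: [-0.3, -0.7, 0.7]
opening: 0.569
```

Emit:
servo_tool:
  targets:
    - [[0, 0, 0], [0, 0, 0]]
    - [[0, 0, 0], [0, 0, 0]]

```text
time_s: 24.12
position: [0.6107, -0.3645, 0.1907]
tcp_rot: [[-0.999, 0.034, 0.0], [0.034, 0.999, -0.001], [-0.0, -0.001, -1.0]]
force: [0.6, 0.3, -0.2]
opening: 0.574
```

```bash
python3 - <<'E'
from h import *
stave(None,0,"w10.png"); go([.609,-.366],.006,88)
E
```

```text
blob [259. 167.] [ 0.6063 -0.3642 -0.051 ] 0.016 deg 177.1 jig [-0.0114 -0.52  ]
blob [ 8. 81.] [ 0.4775 -0.6478  0.0055] 0.011 deg 0.3 jig [-0.162  -0.7927]
t 24.175 pos [ 0.6107 -0.3648  0.1908] F [-0.8  0.8 -0. ] -> [0.0018, -0.001, 0.1848] [-0.0014, 0.0006, 0.0009]
```

Emit:
servo_tool:
  targets:
    - [[0.0044, 0, 0.06], [0, 0, 0.016]]
    - [[0.0044, 0, 0.12], [0, 0, 0.016]]
    - [[0.0044, 0, 0.165], [0, 0, 0.016]]
    - [[0.0044, 0, 0.185], [0, 0, 0.016]]
    - [[0.0044, 0, 0.185], [0, 0, 0.016]]
    - [[0.0044, 0, 0.185], [0, 0, 0.016]]

```text
time_s: 24.92
position: [0.6077, -0.3672, 0.0078]
tcp_rot: [[-0.999, 0.051, 0.004], [0.051, 0.999, -0.004], [-0.004, -0.004, -1.0]]
force: [0.2, -0.4, 0.8]
opening: 0.571
```

Emit:
servo_tool:
  targets:
    - [[0, 0, 0], [0, 0, 0]]
    - [[0, 0, 0], [0, 0, 0]]
    - [[0, 0, 0], [0, 0, 0]]
    - [[0, 0, 0], [0, 0, 0]]
    - [[0, 0, -0.03], [0, 0, 0]]
    - [[0, 0, -0.08], [0, 0, 0]]
    - [[0, 0, -0.13], [0, 0, 0]]
    - [[0, 0, -0.13], [0, 0, 0]]
    - [[0, 0, -0.13], [0, 0, 0]]
  gripper: 0.0

```text
time_s: 26.05
position: [0.6051, -0.3652, 0.1344]
tcp_rot: [[-0.999, 0.051, -0.001], [0.051, 0.999, -0.0], [0.001, -0.0, -1.0]]
force: [-0.4, -1.0, -2.6]
opening: 0.33
```

```bash
python3 - <<'E'
from h import *
go(j2w(0,-.015),.126,94.5)
E
```

```text
t 26.05 pos [ 0.6051 -0.3652  0.1344] F [-0.4 -1.  -2.6] -> [0.053, 0.5033, 0.0084] [-0.0001, -0.0013, -0.1299]
```

Emit:
servo_tool:
  targets:
    - [[0.005, 0.05, 0], [0, 0, -0.013]]
    - [[0.011, 0.1, 0], [0, 0, -0.026]]
    - [[0.016, 0.15, 0], [0, 0, -0.04]]
    - [[0.021, 0.2, 0], [0, 0, -0.053]]
    - [[0.026, 0.25, 0], [0, 0, -0.066]]
    - [[0.032, 0.3, 0], [0, 0, -0.08]]
    - [[0.037, 0.35, 0], [0, 0, -0.093]]
    - [[0.042, 0.4, 0], [0, 0, -0.106]]
    - [[0.048, 0.45, 0], [0, 0, -0.12]]
    - [[0.053, 0.502, 0], [0, 0, -0.13]]
    - [[0.053, 0.502, 0], [0, 0, -0.13]]
    - [[0.053, 0.502, 0.03], [0, 0, -0.13]]

```text
time_s: 27.55
position: [0.5798, 0.1385, 0.1047]
tcp_rot: [[-0.997, -0.08, 0.003], [-0.08, 0.997, -0.002], [-0.003, -0.002, -1.0]]
force: [0.2, -0.1, -1.8]
opening: 0.333
```

Emit:
servo_tool:
  targets:
    - [[0, 0, 0], [0, 0, 0]]
    - [[0, 0, 0], [0, 0, 0]]
    - [[0, 0, 0], [0, 0, 0]]

```text
time_s: 27.92
position: [0.5795, 0.1377, 0.1055]
tcp_rot: [[-0.997, -0.078, 0.002], [-0.078, 0.997, -0.001], [-0.002, -0.001, -1.0]]
force: [0.0, -0.2, -1.8]
opening: 0.336
```

```bash
python3 - <<'E'
from h import *
stave(None,.08,"w11.png")
go(j2w(0,-.015),.0255,94.5)
E
```

```text
blob [446. 170.] [0.5076 0.3096 1.6441] 1.096 deg 94.2 jig [-0.057   0.1594]
blob [354. 164.] [0.5752 0.1968 0.2629] 1.722 deg 15.1 jig [0.0015 0.0417]
blob [263. 170.] [0.5783 0.138  0.0977] 0.637 deg 5.6 jig [ 0.0001 -0.0172]
t 27.975 pos [0.5796 0.1378 0.1056] F [-0.   0.2 -1.5] -> [0.0014, 0.0026, 0.0801] [-0.0014, 0.0018, -0.0006]
```

Emit:
servo_tool:
  targets:
    - [[0.001, 0.001, 0.03], [0, 0, 0]]
    - [[0.001, 0.001, 0.055], [0, 0, 0]]
    - [[0.001, 0.001, 0.07], [0, 0, 0]]
    - [[0.001, 0.001, 0.08], [0, 0, 0]]
    - [[0.001, 0.001, 0.081], [0, 0, 0]]
    - [[0.001, 0.001, 0.081], [0, 0, 0]]

```text
time_s: 28.72
position: [0.5782, 0.1391, 0.0243]
tcp_rot: [[-0.997, -0.079, 0.001], [-0.079, 0.997, -0.001], [-0.001, -0.001, -1.0]]
force: [-0.4, -0.1, -1.3]
opening: 0.337
```

Emit:
servo_tool:
  targets:
    - [[0, 0, 0], [0, 0, 0]]
    - [[0, 0, 0], [0, 0, 0]]
    - [[0, 0, 0], [0, 0, 0]]
    - [[0, 0, -0.04], [0, 0, 0]]
    - [[0, 0, -0.09], [0, 0, 0]]
    - [[0, 0, -0.15], [0, 0, 0]]
    - [[0, 0, -0.165], [0, 0, 0]]
    - [[0, 0, -0.165], [0, 0, 0]]
    - [[0, 0, -0.165], [0, 0, 0]]
  gripper: 0.046

```text
time_s: 29.85
position: [0.5761, 0.1392, 0.1867]
tcp_rot: [[-0.997, -0.079, -0.004], [-0.079, 0.997, -0.001], [0.004, -0.001, -1.0]]
force: [0.2, -0.8, -0.5]
opening: 0.528
```

```bash
python3 - <<'E'
from h import *
stave(None,.018,"w12.png")
b,c2=shot("top","top12.png")
for h in blobs(woodmask(b),400):
  if cv2.contourArea(h)<1200: print(h.reshape(-1,2).mean(0).round(), cv2.contourArea(h), fit(h,c2))
go(j2w(0,-.151),.19,94.5)
cv2.imwrite("pics/m12.png",np.hstack([cv2.imread("pics/w12.png"),b[:,256:]]))
E
```

```text
blob [393. 172.] [0.5693 0.2762 3.3063] 0.561 deg 9.4 jig [0.0019 0.1214]
blob [327. 177.] [0.573  0.2068 0.1091] 0.259 deg 6.3 jig [0.0001 0.0519]
blob [260. 165.] [0.5773 0.1391 3.2159] 0.071 deg 4.3 jig [-0.0008 -0.016 ]
[323. 102.] 587.0 (array([ 0.76903705, -0.2285736 ,  1.52631107]), np.float64(0.553323479351429))
t 29.95 pos [0.5762 0.1392 0.1865] F [-0.2 -0.1 -0.5] -> [-0.0019, -0.1352, -0.0034] [-0.0011, -0.0044, 0.0001]
```

View pics/m12.png

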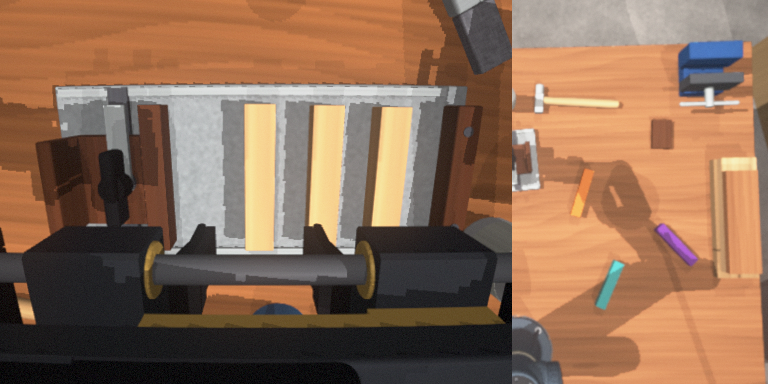

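Emit:
servo_tool:
  targets:
    - [[-0.001, -0.05, 0], [0, 0, 0]]
    - [[-0.001, -0.1, 0], [0, 0, 0]]
    - [[-0.0015, -0.135, 0], [0, 0, 0]]
    - [[-0.0015, -0.135, 0], [0, 0, 0]]
    - [[-0.0015, -0.135, 0.03], [0, 0, 0]]
    - [[-0.0015, -0.135, 0.04], [0, 0, 0]]
    - [[-0.0015, -0.135, 0.04], [0, 0, 0]]
    - [[-0.0015, -0.135, 0.04], [0, 0, 0]]
  gripper: 0.034

```text
time_s: 30.95
position: [0.5904, 0.0053, 0.1495]
tcp_rot: [[-0.997, -0.079, 0.001], [-0.079, 0.997, -0.001], [-0.001, -0.002, -1.0]]
force: [-1.0, -1.3, 0.2]
opening: 0.391
```

```bash
python3 - <<'E'
from h import *
im,cal=shot("wrist","w13.png")
print(proj(np.array([list(j2w(x,y))+[z] for x,y,z in [(0,-.1125,.048),(0,-.1515,.089)]]),cal).round(1))
# jaw edge / wing columns
g=cv2.cvtColor(im,cv2.COLOR_BGR2GRAY); d=cv2.inRange(g,0,45); d[225:]=0
n,l,st,ce=cv2.connectedComponentsWithStats(d); print([(st[i].tolist(),ce[i].round(1).tolist()) for i in range(1,n) if st[i][4]>150])
go(j2w(0,-.1515),.066,94.5)
E
```

```text
[[302.3 186.2]
 [258.1 198.9]]
[([244, 151, 30, 74, 825], [256.3, 195.3]), ([201, 159, 5, 63, 161], [202.9, 188.9])]
t 31.0 pos [0.5905 0.0051 0.1497] F [-0.7  0.6 -0.3] -> [0.002, -0.0008, 0.0837] [-0.0016, 0.0018, 0.0008]
```

Emit:
servo_tool:
  targets:
    - [[0.003, -0.0015, 0.03], [0, 0, 0]]
    - [[0.003, -0.0015, 0.06], [0, 0, 0]]
    - [[0.003, -0.0015, 0.084], [0, 0, 0]]
    - [[0.003, -0.0015, 0.084], [0, 0, 0]]
    - [[0.003, -0.0015, 0.084], [0, 0, 0]]

```text
time_s: 31.62
position: [0.5881, 0.0029, 0.0662]
tcp_rot: [[-0.997, -0.079, 0.003], [-0.079, 0.997, -0.002], [-0.002, -0.002, -1.0]]
force: [-0.0, -0.7, 0.2]
opening: 0.39
```

Emit:
servo_tool:
  targets:
    - [[0, 0, 0], [0, 0, 0]]
    - [[0, 0, 0], [0, 0, 0]]
    - [[0, 0, 0], [0, 0, 0]]
    - [[0, 0, 0], [0, 0, 0]]
    - [[0, 0, 0], [0, 0, 0]]
  gripper: 0.0

```text
time_s: 32.25
position: [0.5874, 0.0038, 0.0657]
tcp_rot: [[-0.997, -0.078, 0.001], [-0.078, 0.997, -0.0], [-0.001, -0.0, -1.0]]
force: [0.2, 5.2, 6.6]
opening: 0.152
```

```bash
python3 - <<'E'
from h import *
s=telemetry.read_state(); print(w2j(s["position"]),s["opening"],s["moment"])
go(j2w(0,.037),.066,94.5)
E
```

```text
[-0.00135617 -0.15165166] 0.15171408822815088 [ 1.01639491e+00 -8.31693745e-02  5.45087228e-04]
t 32.25 pos [0.5874 0.0038 0.0657] F [0.2 5.2 6.6] -> [-0.0013, 0.1887, -0.0004] [-0.0002, 0.0015, -0.0002]
```

Emit:
servo_tool:
  targets:
    - [[0, 0.012, 0], [0, 0, 0]]
    - [[0, 0.024, 0], [0, 0, 0]]
    - [[0, 0.036, 0], [0, 0, 0]]
    - [[0, 0.048, 0], [0, 0, 0]]
    - [[0, 0.06, 0], [0, 0, 0]]
    - [[0, 0.069, 0], [0, 0, 0]]
    - [[0, 0.078, 0], [0, 0, 0]]
    - [[0, 0.086, 0], [0, 0, 0]]
    - [[0, 0.094, 0], [0, 0, 0]]
    - [[0, 0.102, 0], [0, 0, 0]]
    - [[0, 0.11, 0], [0, 0, 0]]
    - [[-0.0005, 0.116, 0], [0, 0, 0]]

```text
time_s: 33.75
position: [0.5786, 0.1156, 0.0657]
tcp_rot: [[-0.997, -0.081, 0.0], [-0.081, 0.997, -0.007], [0.0, -0.007, -1.0]]
force: [-1.4, -7.7, 8.3]
opening: 0.151
```

```bash
python3 - <<'E'
from h import *
s=telemetry.read_state(); print(w2j(s["position"]),s["opening"],s["moment"],s["force"],s["tcp_rot"])
stave(None,.018,"w14.png")
E
```

```text
[-0.00143281 -0.03947989] 0.15133430963977024 [-1.21676264  0.2448464  -0.04333795] [-1.41183109 -7.71391703  8.25719732] [[-9.96724134e-01 -8.08758682e-02  3.07753292e-04]
 [-8.08761152e-02  9.96701734e-01 -6.68636165e-03]
 [ 2.34027063e-04 -6.68934791e-03 -9.99977599e-01]]
blob [488. 182.] [ 0.5078  0.2917 -0.053 ] 0.197 deg 177.0 jig [-0.0582  0.1416]
blob [387. 148.] [0.5512 0.1991 0.0852] 0.53 deg 4.9 jig [-0.0222  0.0459]
```

Emit:
servo_tool:
  targets:
    - [[0, 0.008, 0], [0, 0, 0]]
    - [[0, 0.016, 0], [0, 0, 0]]
    - [[0, 0.024, 0], [0, 0, 0]]
    - [[0, 0.032, 0], [0, 0, 0]]
    - [[0, 0.04, 0], [0, 0, 0]]
    - [[0, 0.048, 0], [0, 0, 0]]
    - [[0, 0.055, 0], [0, 0, 0]]
    - [[0, 0.062, 0], [0, 0, 0]]
    - [[0, 0.069, 0], [0, 0, 0]]
    - [[0, 0.073, 0], [0, 0, 0]]
    - [[0, 0.076, 0], [0, 0, 0]]
    - [[0, 0.076, 0], [0, 0, 0]]

```text
time_s: 35.3
position: [0.5725, 0.1915, 0.0657]
tcp_rot: [[-0.997, -0.081, 0.0], [-0.081, 0.997, -0.006], [0.0, -0.006, -1.0]]
force: [-1.8, -6.6, 8.1]
opening: 0.147
```

Emit:
servo_tool:
  targets:
    - [[0, 0.002, 0], [0, 0, 0]]
    - [[0, 0.004, 0], [0, 0, 0]]
    - [[0, 0.004, 0], [0, 0, 0]]

```text
time_s: 35.67
position: [0.5722, 0.1952, 0.0656]
tcp_rot: [[-0.997, -0.081, 0.0], [-0.081, 0.997, -0.007], [0.001, -0.007, -1.0]]
force: [-2.0, -6.2, 7.7]
opening: 0.147
```

```bash
python3 - <<'E'
from h import *
s=telemetry.read_state(); print(w2j(s["position"]),s["opening"],s["moment"],s["force"])
im,cal=shot("wrist","w15.png")
shot("top","top15.png")
E
```

```text
[-0.0015572   0.04036229] 0.14673846443785118 [-1.08090608  0.14163817  0.00108932] [-1.97723874 -6.24213145  7.72366706]
```

View pics/w15.png

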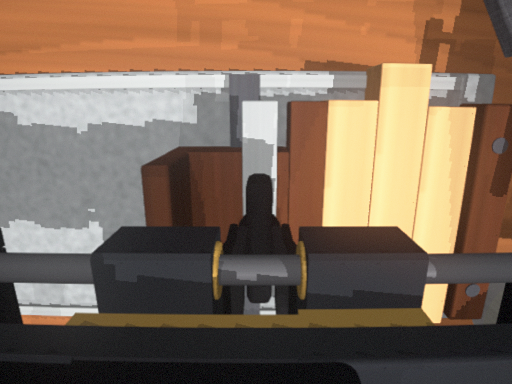

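Emit:
servo_tool:
  targets:
    - [[0, -0.0015, 0], [0, 0, 0]]
    - [[0, -0.0015, 0], [0, 0, 0]]
    - [[0, -0.0015, 0], [0, 0, 0]]
    - [[0, -0.0015, -0.03], [0, 0, 0]]
    - [[0, -0.0015, -0.08], [0, 0, 0]]
    - [[0, 0.04, -0.13], [0, 0, 0]]
    - [[0, 0.08, -0.13], [0, 0, 0]]
    - [[0, 0.08, -0.13], [0, 0, 0]]
    - [[0, 0.08, -0.13], [0, 0, 0]]
    - [[0, 0.08, -0.13], [0, 0, 0]]
  gripper: 0.034

```text
time_s: 37.02
position: [0.5654, 0.2772, 0.1937]
tcp_rot: [[-0.997, -0.078, -0.001], [-0.078, 0.997, -0.002], [0.002, -0.002, -1.0]]
force: [0.4, 0.2, 0.4]
opening: 0.388
```

```bash
python3 - <<'E'
from h import *
s=telemetry.read_state(); print(w2j(s["position"]),s["opening"])
im,cal=shot("wrist","w16.png")
print(proj(np.array([list(j2w(x,y))+[.048] for x,y in [(-.075,.085),(-.075,.115),(-.075,.145),(-.075,.175),(.075,.085),(.075,.175)]]),cal).round(1))
E
```

```text
[-0.00186269  0.12263022] 0.3880310955968869
[[220.5 103.6]
 [251.7 103.5]
 [282.8 103.5]
 [313.9 103.6]
 [224.7 247.6]
 [308.2 247.6]]
```

View pics/w16.png

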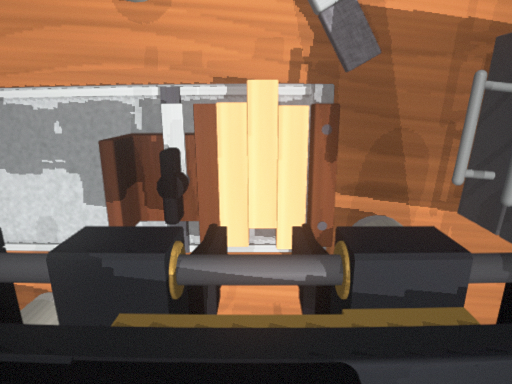

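```bash
python3 - <<'E'
from h import *
go(j2w(-.136,.1265),.19,4.5)
E
```

```text
t 37.075 pos [0.5656 0.2772 0.1938] F [-0.7  0.1  0. ] -> [0.1343, 0.0038, 0.004] [-0.0025, 0.0004, 1.5697]
```

Emit:
servo_tool:
  targets:
    - [[0.134, 0.004, 0], [0, 0, 1.57]]
    - [[0.134, 0.004, 0], [0, 0, 1.57]]
    - [[0.134, 0.004, 0], [0, 0, 1.57]]
    - [[0.134, 0.004, 0], [0, 0, 1.57]]
    - [[0.134, 0.004, 0], [0, 0, 1.57]]
    - [[0.134, 0.004, 0], [0, 0, 1.57]]
    - [[0.134, 0.004, 0], [0, 0, 1.57]]
    - [[0.134, 0.004, 0], [0, 0, 1.57]]
    - [[0.134, 0.004, 0], [0, 0, 1.57]]
    - [[0.134, 0.004, 0], [0, 0, 1.57]]
    - [[0.134, 0.004, 0], [0, 0, 1.57]]
  gripper: 0.0

```text
time_s: 38.45
position: [0.432, 0.2713, 0.1944]
tcp_rot: [[-0.08, 0.997, 0.0], [0.997, 0.08, -0.001], [-0.001, -0.0, -1.0]]
force: [0.9, -0.8, 0.0]
opening: 0.005
```

```bash
python3 - <<'E'
from h import *
print(telemetry.read_state()["opening"],telemetry.read_state()["tcp_rot"].round(3))
go(j2w(-.136,.1265),.03,4.5)
go(j2w(-.093,.1265),.03,4.5)
E
```

```text
0.00535149083180837 [[-0.08   0.997  0.   ]
 [ 0.997  0.08  -0.001]
 [-0.001 -0.    -1.   ]]
t 38.45 pos [0.432  0.2713 0.1944] F [ 0.9 -0.8  0. ] -> [-0.0005, -0.0006, 0.1644] [-0.0, 0.0014, 0.0012]
t 38.45 pos [0.432  0.2713 0.1944] F [ 0.9 -0.8  0. ] -> [-0.0005, 0.0424, 0.1644] [-0.0, 0.0014, 0.0012]
```

Emit:
servo_tool:
  targets:
    - [[0, 0, 0.05], [0, 0, 0]]
    - [[0, 0, 0.1], [0, 0, 0]]
    - [[0, 0, 0.14], [0, 0, 0]]
    - [[0, 0, 0.164], [0, 0, 0]]
    - [[0, 0, 0.164], [0, 0, 0]]
    - [[0, 0.008, 0.164], [0, 0, 0]]
    - [[0, 0.015, 0.164], [0, 0, 0]]
    - [[0, 0.022, 0.164], [0, 0, 0]]
    - [[0, 0.028, 0.164], [0, 0, 0]]
    - [[0, 0.034, 0.164], [0, 0, 0]]
    - [[0, 0.04, 0.164], [0, 0, 0]]
    - [[0, 0.04, 0.164], [0, 0, 0]]

```text
time_s: 39.95
position: [0.4724, 0.2748, 0.0305]
tcp_rot: [[-0.079, 0.997, 0.001], [0.997, 0.079, -0.001], [-0.001, 0.001, -1.0]]
force: [-0.6, 0.6, 0.4]
opening: 0.006
```

```bash
python3 - <<'E'
from h import *
s=telemetry.read_state(); print(s["force"],w2j(s["position"]))
im,cal=shot("wrist","w17.png")
print(proj(np.array([list(j2w(x,y))+[.048] for x,y in [(-.075,.085),(-.075,.115),(-.075,.145),(-.075,.175),(-.0985,.13)]]),cal).round(1))
b,c2=shot("top"); print(proj(np.array([list(j2w(x,y))+[.048] for x,y in [(-.075,.13),(.075,.13)]]),c2).round(1))
E
```

```text
[-0.6181982   0.64016829  0.36714529] [-0.09476628  0.12748781]
[[294.6 308.2]
 [296.3 261. ]
 [298.1 209. ]
 [300.  152.1]
 [253.5 235.6]]
[[165.9 193. ]
 [161.5 144. ]]
```

View pics/w17.png

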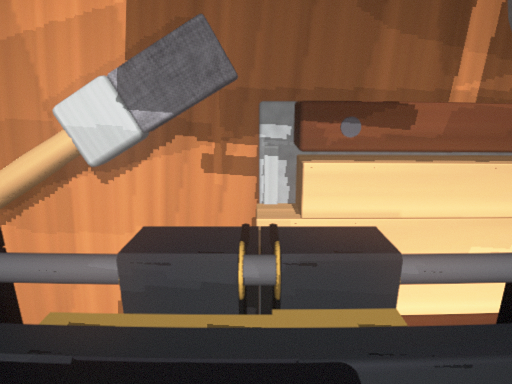

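Emit:
servo_tool:
  targets:
    - [[0, 0.004, 0], [0, 0, 0]]
    - [[0, 0.008, 0], [0, 0, 0]]
    - [[0, 0.01, 0], [0, 0, 0]]
    - [[0, 0.01, 0], [0, 0, 0]]

```text
time_s: 40.55
position: [0.482, 0.2755, 0.0306]
tcp_rot: [[-0.079, 0.997, 0.001], [0.997, 0.079, -0.001], [-0.001, 0.0, -1.0]]
force: [1.0, 0.1, -0.4]
opening: 0.003
```

```bash
python3 - <<'E'
from h import *
s=telemetry.read_state(); print(s["force"],w2j(s["position"]))
im,cal=shot("wrist","w18.png")
print(proj(np.array([list(j2w(x,y))+[.048] for x,y in [(-.075,.1415),(-.085,.1415),(-.0985,.1415)]]),cal).round(1))
old=cv2.imread("pics/w17.png")
for r in (200,210,214,220,224): print(r, [[tuple(int(v) for v in i[r,c]) for c in range(236,310,6)] for i in (old,im)])
E
```

```text
[ 1.00397969  0.12423123 -0.36161962] [-0.08517681  0.12748408]
[[279.8 215.3]
 [260.9 215.3]
 [235.3 215.3]]
200 [[(85, 141, 221), (82, 136, 218), (85, 135, 213), (77, 124, 197), (182, 183, 182), (207, 211, 208), (205, 209, 207), (179, 179, 181), (185, 187, 186), (112, 114, 119), (64, 86, 115), (120, 176, 229), (153, 221, 251)], [(84, 135, 210), (70, 109, 176), (198, 198, 197), (224, 225, 224), (224, 225, 223), (187, 186, 185), (161, 162, 164), (115, 119, 123), (133, 192, 242), (142, 206, 246), (154, 222, 251), (153, 221, 252), (155, 222, 252)]]
210 [[(82, 137, 216), (84, 138, 217), (86, 134, 211), (77, 124, 198), (114, 162, 214), (114, 164, 214), (113, 161, 212), (111, 161, 213), (111, 162, 214), (112, 160, 212), (65, 95, 127), (132, 192, 241), (151, 221, 251)], [(82, 129, 206), (112, 164, 213), (115, 162, 212), (114, 163, 214), (113, 161, 214), (115, 163, 214), (113, 164, 217), (74, 105, 137), (131, 192, 240), (139, 208, 246), (152, 222, 251), (151, 222, 251), (152, 223, 251)]]
214 [[(83, 136, 216), (85, 135, 217), (79, 130, 205), (78, 123, 198), (105, 150, 200), (106, 153, 202), 
[... 519 characters left out ...]
223, 252), (154, 223, 252), (152, 222, 252)], [(81, 127, 204), (148, 216, 250), (146, 214, 249), (147, 216, 249), (146, 212, 249), (148, 214, 249), (145, 213, 249), (148, 216, 249), (145, 213, 249), (146, 212, 249), (153, 222, 252), (152, 223, 252), (151, 222, 252)]]
224 [[(82, 133, 215), (56, 82, 130), (41, 59, 91), (52, 83, 129), (142, 205, 246), (140, 207, 247), (40, 56, 74), (141, 206, 247), (142, 208, 246), (144, 212, 249), (145, 216, 250), (150, 220, 251), (152, 220, 251)], [(81, 128, 204), (86, 121, 163), (60, 86, 117), (142, 205, 247), (143, 207, 246), (144, 209, 248), (48, 61, 79), (137, 199, 244), (140, 205, 246), (142, 206, 246), (153, 222, 252), (150, 219, 251), (149, 218, 251)]]
```

```bash
python3 - <<'E'
from h import *
s=telemetry.read_state()
im,cal=shot("wrist","w18.png"); T=s["tcp_rot"]; p=s["position"]
for d in [(0,0,0),(0,.015,0),(0,.015,-.02),(0,.015,-.05),(0.01,0.015,-.02),(0.01,0,0)]: print(d,proj(p+T@np.array(d),cal).round(0))
b,c2=shot("scene"); q=proj(p,c2)[0].astype(int); print(q, c2[2][:3,3])
c=cv2.resize(b[q[1]-50:q[1]+50,q[0]-65:q[0]+65],(780,600),interpolation=cv2.INTER_CUBIC)
cv2.imwrite("pics/s18.png",np.hstack([cv2.resize(c,(400,308)),cv2.resize(im[150:380,100:400],(400,308))]))
E
```

```text
(0, 0, 0) [[260. 228.]]
(0, 0.015, 0) [[286. 228.]]
(0, 0.015, -0.02) [[289. 242.]]
(0, 0.015, -0.05) [[294. 269.]]
(0.01, 0.015, -0.02) [[289. 224.]]
(0.01, 0, 0) [[260. 212.]]
[339 200] [ 1.31810539 -0.10168333  0.66533828]
```

View pics/s18.png

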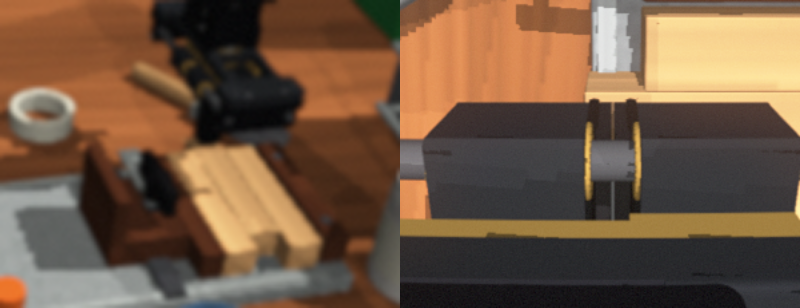

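Emit:
servo_tool:
  targets:
    - [[0, -0.015, 0], [0, 0, 0]]
    - [[0, -0.03, 0], [0, 0, 0]]
    - [[0, -0.03, -0.05], [0, 0, 0]]
    - [[0, -0.03, -0.1], [0, 0, 0]]
    - [[0, -0.03, -0.16], [0, 0, 0]]
    - [[-0.06, 0.03, -0.19], [0, 0, 0]]
    - [[-0.06, 0.06, -0.19], [0, 0, 0]]
    - [[-0.06, 0.06, -0.19], [0, 0, 0]]
    - [[-0.06, 0.06, -0.19], [0, 0, 0]]
    - [[-0.06, 0.06, -0.19], [0, 0, 0]]
    - [[-0.06, 0.06, -0.19], [0, 0, 0]]

```text
time_s: 42.08
position: [0.5448, 0.2213, 0.2202]
tcp_rot: [[-0.081, 0.997, -0.001], [0.997, 0.081, -0.002], [-0.001, -0.001, -1.0]]
force: [0.0, 0.0, 0.8]
opening: 0.005
```

```bash
python3 - <<'E'
from h import *
s=telemetry.read_state(); print(w2j(s["position"]),s["position"])
im,cal=shot("wrist","w19.png")
b,c2=shot("top","top19.png")
P=np.array([list(j2w(x,y))+[.048] for x,y in [(-.075,.085),(-.075,.175),(.075,.085),(.075,.175)]]);print(proj(P,cal).round(1))
q=proj(P,c2);print(q.round(1))
c=cv2.resize(b[115:215,130:230],(384,384),interpolation=cv2.INTER_CUBIC)
cv2.imwrite("pics/m19.png",np.hstack([im[:,:400],c]))
E
```

```text
[-0.02682229  0.06846846] [0.54479767 0.22125743 0.22022146]
[[215.5 156.2]
 [212.9  68.5]
 [353.9 156.7]
 [360.   69.3]]
[[180.7 191.6]
 [151.1 194.4]
 [176.3 142.6]
 [146.7 145.4]]
```

View pics/m19.png

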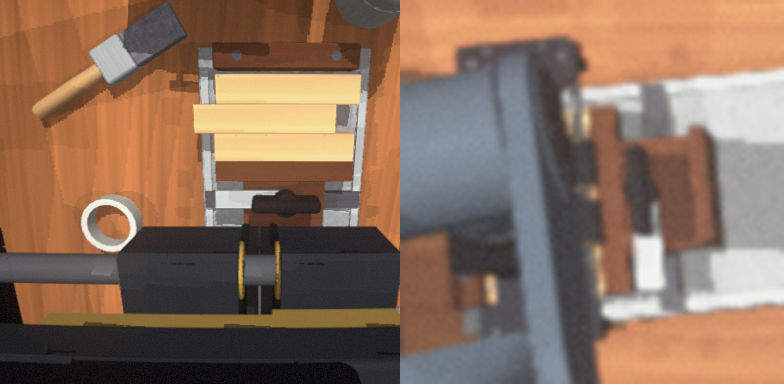

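```bash
python3 - <<'E'
from h import *
go(j2w(-.0015,.039),.14,94.5)
E
```

```text
t 42.175 pos [0.5454 0.2211 0.2205] F [ 0.1  0.1 -0.4] -> [-0.0292, 0.0247, 0.0805] [-0.0015, 0.0007, -1.5689]
```

Emit:
servo_tool:
  targets:
    - [[-0.029, 0.025, 0], [0, 0, -1.569]]
    - [[-0.029, 0.025, 0], [0, 0, -1.569]]
    - [[-0.029, 0.025, 0], [0, 0, -1.569]]
    - [[-0.029, 0.025, 0], [0, 0, -1.569]]
    - [[-0.029, 0.025, 0], [0, 0, -1.569]]
    - [[-0.029, 0.025, 0], [0, 0, -1.569]]
    - [[-0.029, 0.025, 0], [0, 0, -1.569]]
    - [[-0.029, 0.025, 0], [0, 0, -1.569]]
    - [[-0.029, 0.025, 0], [0, 0, -1.569]]
    - [[-0.029, 0.025, 0.04], [0, 0, -1.569]]
    - [[-0.029, 0.025, 0.07], [0, 0, -1.569]]
    - [[-0.029, 0.025, 0.07], [0, 0, -1.569]]
  gripper: 0.034

```text
time_s: 43.68
position: [0.5712, 0.1935, 0.1484]
tcp_rot: [[-0.997, -0.078, -0.006], [-0.078, 0.997, -0.002], [0.006, -0.002, -1.0]]
force: [-0.1, -1.3, 0.3]
opening: 0.393
```

```bash
python3 - <<'E'
from h import *
im,cal=shot("wrist","w20.png")
print(proj(np.array([list(j2w(x,y))+[z] for x,y,z in [(0,.079,.048),(-.0015,.039,.089),(-.075,.16,.048),(-.075,.1,.048),(-.0975,.13,.048)]]),cal).round(1))
g=cv2.cvtColor(im,cv2.COLOR_BGR2GRAY); d=cv2.inRange(g,0,45); d[225:]=0
n,l,st,ce=cv2.connectedComponentsWithStats(d); print([(st[i].tolist(),ce[i].round(1).tolist()) for i in range(1,n) if st[i][4]>150])
m=woodmask(im); 
for c in range(310,480,8):
    r=np.where(m[:200,c])[0]; print(c,r.min() if len(r) else None,end="; ")
go(j2w(-.0015,.039),.066,94.5)
E
```

```text
[[305.  192. ]
 [259.9 203.4]
 [403.9 105.5]
 [333.  104.9]
 [370.6  77.1]]
[([202, 154, 6, 71, 167], [204.4, 190.7]), ([245, 157, 31, 68, 769], [257.6, 199.2])]
310 104; 318 103; 326 104; 334 104; 342 103; 350 78; 358 78; 366 78; 374 78; 382 78; 390 108; 398 108; 406 108; 414 108; 422 None; 430 None; 438 None; 446 None; 454 None; 462 None; 470 None; 478 None; t 43.725 pos [0.5728 0.1938 0.1501] F [ 0.4  0.2 -0.2] -> [0.0003, 0.0003, 0.0841] [-0.0014, -0.0019, -0.0006]
```

Emit:
servo_tool:
  targets:
    - [[0, -0.001, 0.03], [0, 0, 0]]
    - [[0, -0.001, 0.06], [0, 0, 0]]
    - [[0, -0.001, 0.084], [0, 0, 0]]
    - [[0, -0.001, 0.084], [0, 0, 0]]

```text
time_s: 44.22
position: [0.5735, 0.1926, 0.0666]
tcp_rot: [[-0.997, -0.078, -0.001], [-0.078, 0.997, -0.001], [0.001, -0.001, -1.0]]
force: [-0.1, -0.1, -0.2]
opening: 0.387
```

Emit:
servo_tool:
  targets:
    - [[0, 0, 0], [0, 0, 0]]
    - [[0, 0, 0], [0, 0, 0]]
    - [[0, 0, 0], [0, 0, 0]]
    - [[0, 0, 0], [0, 0, 0]]
    - [[0, -0.02, 0], [0, 0, 0]]
    - [[0, -0.04, 0], [0, 0, 0]]
    - [[0, -0.06, 0], [0, 0, 0]]
    - [[0, -0.08, 0], [0, 0, 0]]
    - [[0, -0.1, 0], [0, 0, 0]]
    - [[0, -0.12, 0], [0, 0, 0]]
    - [[0, -0.13, 0], [0, 0, 0]]
    - [[0, -0.13, 0], [0, 0, 0]]
  gripper: 0.0

```text
time_s: 45.72
position: [0.5835, 0.0614, 0.0667]
tcp_rot: [[-0.997, -0.076, -0.0], [-0.076, 0.997, -0.002], [0.001, -0.002, -1.0]]
force: [-0.2, -0.3, 0.6]
opening: 0.006
```

Emit:
servo_tool:
  targets:
    - [[0, 0, 0], [0, 0, 0]]
    - [[0, 0, 0], [0, 0, 0]]
    - [[0, 0, 0], [0, 0, 0]]
    - [[0, 0, -0.04], [0, 0, 0]]
    - [[0, 0, -0.09], [0, 0, 0]]
    - [[0.02, 0.06, -0.12], [0, 0, 0]]
    - [[0.04, 0.12, -0.12], [0, 0, 0]]
    - [[0.06, 0.18, -0.12], [0, 0, 0]]
    - [[0.06, 0.21, -0.12], [0, 0, 0]]
    - [[0.06, 0.21, -0.12], [0, 0, 0]]
    - [[0.06, 0.21, -0.12], [0, 0, 0]]
  gripper: 0.034

```text
time_s: 47.1
position: [0.5074, 0.2672, 0.1863]
tcp_rot: [[-0.997, -0.078, -0.0], [-0.078, 0.997, -0.003], [0.0, -0.003, -1.0]]
force: [1.3, 0.8, -0.1]
opening: 0.393
```

```bash
python3 - <<'E'
from h import *
s=telemetry.read_state(); print(w2j(s["position"]),s["opening"])
im,cal=shot("wrist","w21.png")
print(proj(np.array([list(j2w(x,y))+[.048] for x,y in [(-.075,.16),(-.075,.1),(-.0975,.11),(-.0975,.14)]]),cal).round(1))
m=woodmask(im); 
for c in range(180,340,6):
    r=np.where(m[:220,c])[0]; print(c,r.min() if len(r) else None,end="; ")
go(j2w(-.089,.125),.034,94.5)
E
```

```text
[-0.06049985  0.11719151] 0.3928525168937795
[[303.2 164.8]
 [242.2 164.8]
 [252.3 141.8]
 [283.3 141.8]]
180 None; 186 None; 192 None; 198 None; 204 None; 210 None; 216 None; 222 166; 228 160; 234 160; 240 159; 246 159; 252 159; 258 140; 264 140; 270 142; 276 140; 282 142; 288 163; 294 162; 300 0; 306 0; 312 0; 318 0; 324 12; 330 None; 336 None; t 47.15 pos [0.5077 0.2667 0.1863] F [ 0.6 -0.3  0.2] -> [0.0287, 0.0086, 0.1523] [-0.0025, -0.0003, -0.0013]
```

```bash
python3 - <<'E'
from h import *
im=cv2.imread("pics/w21.png")
for r in (185,200): print(r,[(c,*[int(v) for v in im[r,c]]) for c in range(90,240,10)])
g=cv2.cvtColor(im,cv2.COLOR_BGR2GRAY); d=cv2.inRange(g,0,45); d[225:]=0
n,l,st,ce=cv2.connectedComponentsWithStats(d); print([(st[i].tolist(),ce[i].round(1).tolist()) for i in range(1,n) if st[i][4]>150])
s=telemetry.read_state(); print({k:np.round(s[k],2) for k in("joint_positions","tau","force","moment","qvel")})
a=cv2.imread("pics/top.png");b,_=shot("top","top21.png")
d=cv2.absdiff(a,b).max(2); print("mean diff bystander areas", d[75:120,180:370].mean(), d[120:160,95:130].mean(), d[200:265,130:235].mean(), d[118:150,395:418].mean())
E
```

```text
185 [(90, 51, 51, 50), (100, 51, 66, 98), (110, 59, 80, 128), (120, 49, 59, 84), (130, 182, 182, 179), (140, 210, 210, 206), (150, 222, 222, 219), (160, 205, 205, 200), (170, 213, 213, 208), (180, 213, 214, 210), (190, 214, 213, 211), (200, 218, 217, 216), (210, 148, 149, 152), (220, 145, 147, 151), (230, 175, 239, 253)]
200 [(90, 47, 67, 111), (100, 62, 86, 137), (110, 58, 79, 131), (120, 48, 56, 81), (130, 176, 176, 173), (140, 206, 203, 201), (150, 208, 210, 205), (160, 216, 213, 212), (170, 219, 219, 216), (180, 221, 219, 216), (190, 214, 213, 209), (200, 213, 213, 211), (210, 144, 147, 149), (220, 152, 153, 159), (230, 176, 240, 253)]
[([53, 209, 27, 16, 329], [67.3, 217.5])]
{'joint_positions': array([ 16.64,  27.37,  90.54,  -0.15,  62.13, -77.72]), 'tau': array([  0.64, -40.29, -16.2 ,   0.  ,   0.09,  -0.  ]), 'force': array([ 0.56, -0.29,  0.16]), 'moment': array([ 0.12, -0.17,  0.04]), 'qvel': array([-0.9 , -0.07, -0.1 ,  0.46, -0.01,  0.14])}
mean diff bystander areas 17.21719298245614 10.415714285714285 39.77831501831502 13.627717391304348
```

```bash
python3 - <<'E'
from h import *
go(j2w(-.0915,.1255),.030,94.5)
E
```

```text
t 47.2 pos [0.5078 0.2665 0.1863] F [ 0.4 -0.6 -0.4] -> [0.0313, 0.0093, 0.1563] [-0.0022, -0.0003, -0.002]
```

Emit:
servo_tool:
  targets:
    - [[0.031, 0.0093, 0.0], [0, 0, 0]]
    - [[0.031, 0.0093, 0.03], [0, 0, 0]]
    - [[0.031, 0.0093, 0.08], [0, 0, 0]]
    - [[0.031, 0.0093, 0.12], [0, 0, 0]]
    - [[0.031, 0.0093, 0.145], [0, 0, 0]]
    - [[0.031, 0.0093, 0.157], [0, 0, 0]]
    - [[0.031, 0.0093, 0.157], [0, 0, 0]]
    - [[0.031, 0.0093, 0.157], [0, 0, 0]]
  gripper: 0.044

```text
time_s: 48.2
position: [0.477, 0.2745, 0.0306]
tcp_rot: [[-0.997, -0.077, 0.002], [-0.077, 0.997, -0.001], [-0.002, -0.001, -1.0]]
force: [1.0, 0.3, 0.5]
opening: 0.503
```

Emit:
servo_tool:
  targets:
    - [[0, 0, 0], [0, 0, 0]]
    - [[0, 0, 0], [0, 0, 0]]
    - [[0, 0, 0], [0, 0, 0]]
    - [[0, 0, 0], [0, 0, 0]]
    - [[0, 0, 0], [0, 0, 0]]
  gripper: 0.0

```text
time_s: 48.82
position: [0.476, 0.2745, 0.0296]
tcp_rot: [[-0.997, -0.078, 0.0], [-0.078, 0.997, -0.001], [-0.0, -0.001, -1.0]]
force: [-0.2, 0.4, -0.2]
opening: 0.042
```

```bash
python3 - <<'E'
from h import *
s=telemetry.read_state(); print(w2j(s["position"]),s["position"],s["opening"],s["moment"],s["force"])
im,cal=shot("wrist","w22.png"); m=woodmask(im)
print(proj(np.array([list(j2w(x,y))+[.048] for x,y in [(-.075,.16),(-.075,.1),(-.0975,.11),(-.0975,.14)]]),cal).round(1))
for c in range(150,380,10):
    r=np.where(m[:225,c])[0]; print(c,r.min() if len(r) else None,end="; ")
E
```

```text
[-0.09128371  0.12696469] [0.47595285 0.27452538 0.02956615] 0.04218151633210788 [ 0.10245224 -0.11466996 -0.0233334 ] [-0.19247878  0.3811065  -0.18966512]
[[319.4 269.5]
 [210.7 269.6]
 [227.7 231.5]
 [284.  231.5]]
150 54; 160 56; 170 59; 180 61; 190 66; 200 66; 210 66; 220 65; 230 66; 240 101; 250 216; 260 216; 270 216; 280 105; 290 65; 300 151; 310 106; 320 107; 330 3; 340 0; 350 0; 360 1; 370 None;
```

```bash
python3 - <<'E'
from h import *
s=telemetry.read_state();p=s["position"]
im=cv2.imread("pics/w22.png"); b,c2=shot("scene","s22.png"); t,c1=shot("top","top22.png")
q=proj(p,c2)[0].astype(int); print(q)
cv2.circle(b,tuple(int(v) for v in q),1,(0,255,0),-1)
for P in [(-.075,.145),(-.0975,.1115),(-.0975,.1415),(.075,.175)]:
    u=proj(np.r_[j2w(*P),.048],c2)[0].astype(int); cv2.circle(b,tuple(int(v) for v in u),1,(255,0,255),-1)
c=cv2.resize(b[q[1]-70:q[1]+80,q[0]-100:q[0]+70],(400,353),interpolation=cv2.INTER_CUBIC)
a=cv2.resize(im,(400,300)); A=np.zeros((590,800,3),np.uint8)
A[:300,:400]=a; A[:353,400:]=c
w=cv2.resize(cv2.imread("pics/w21.png"),(380,285)); A[302:587,:380]=w
tt=cv2.resize(t[115:215,110:290],(400,222)); A[360:582,400:]=tt
cv2.imwrite("pics/m22.png",A)
E
```

```text
[339 199]
```

View pics/m22.png

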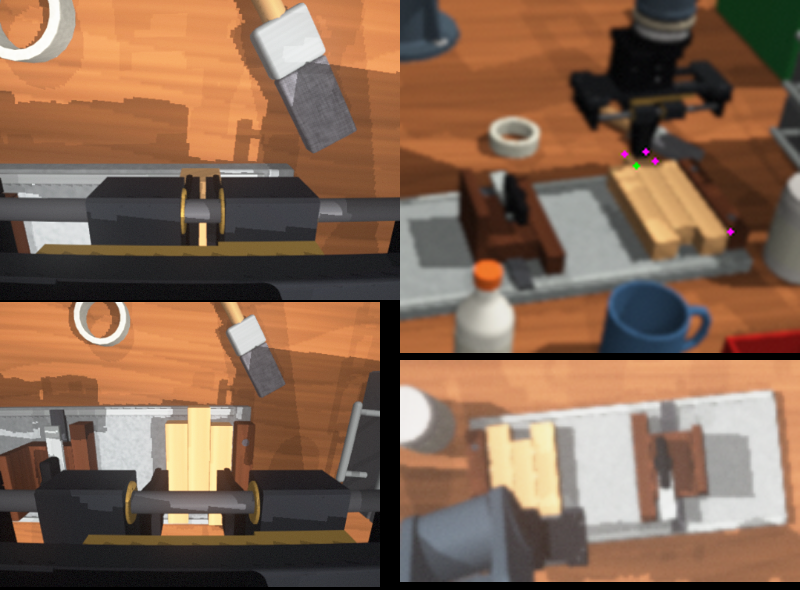

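```bash
python3 - <<'E'
from h import *
T=np.array(eyes.capture("wrist")["T_tool_cam"]); c=shot("wrist")[1]
R=np.c_[[-.997,-.078,0],[-.078,.997,0],[0,0,-1.]]
def cal(pos): 
    M=np.eye(4);M[:3,:3]=R;M[:3,3]=pos; return (c[0],c[1],M@T)
c21=cal([.5077,.2667,.1863]); 
A=np.array([(227,28),(258,15),(271,36),(240,48)])/.742
B=np.array([(252,36),(310,5),(327,42),(265,72)])/.78125
W=unproj(A,.02,c21); print(W.round(3))
for dz in (0,.01,.02,.03): print(dz,(proj(W,cal([.476,.2745,.0296+dz]))-B).round(1).tolist())
print(telemetry.read_state()["position"],T.round(4))
E
```

```text
[[0.368 0.302 0.02 ]
 [0.349 0.341 0.02 ]
 [0.373 0.362 0.02 ]
 [0.392 0.322 0.02 ]]
0 [[2.3, -4.3], [3.9, 4.1], [11.4, 7.9], [16.2, -2.3]]
0.01 [[-1.0, -1.1], [-3.3, 8.9], [3.0, 9.9], [11.4, -1.6]]
0.02 [[-4.0, 1.8], [-9.9, 13.2], [-4.6, 11.8], [7.1, -0.9]]
0.03 [[-6.8, 4.4], [-15.8, 17.1], [-11.6, 13.6], [3.2, -0.3]]
[0.47596443 0.27449986 0.02951326] [[-0.000e+00 -9.659e-01 -2.589e-01  7.130e-02]
 [ 1.000e+00 -1.000e-04  2.000e-04 -3.000e-04]
 [-2.000e-04 -2.589e-01  9.659e-01 -1.834e-01]
 [ 0.000e+00  0.000e+00  0.000e+00  1.000e+00]]
```

```bash
python3 - <<'E'
from h import *
T=np.array(eyes.capture("wrist")["T_tool_cam"]); c=shot("wrist")[1]
R=np.c_[[-.997,-.078,0],[-.078,.997,0],[0,0,-1.]]
def cal(pos): 
    M=np.eye(4);M[:3,:3]=R;M[:3,3]=pos; return (c[0],c[1],M@T)
for f,p in (("w16.png",[.5656,.2772,.1938]),("w21.png",[.5077,.2667,.1863])):
    im=cv2.imread("pics/"+f); m=woodmask(im)
    # fence: brown right of stave; board: first non bench row at col
    for r in (190,205,215):
        k=np.where(m[r,150:330])[0]+150; print(f,r,k.min(),k.max(),[unproj([[v,r]],.048,cal(p))[0].round(4).tolist() for v in (k.min(),k.max())], [round(float(w2j(unproj([[v,r]],.048,cal(p))[0])[1]),4) for v in (k.min(),k.max())])
    # board -x edge rows at several columns
    g=cv2.cvtColor(im,cv2.COLOR_BGR2HSV)[:,:,1]
    for col in (200,206): 
        r=np.where(g[20:150,col]<60)[0]; print(" board edge row",col,r.min()+20, w2j(unproj([[col,r.min()+20]],.018,cal(p))[0]).round(4))
E
```

```text
w16.png 190 219 306 [[0.5819, 0.2369, 0.048], [0.5749, 0.326, 0.048]] [0.0812, 0.1706]
w16.png 205 219 305 [[0.598, 0.2377, 0.048], [0.591, 0.3268, 0.048]] [0.0807, 0.1701]
w16.png 215 219 304 [[0.6089, 0.2382, 0.048], [0.602, 0.3271, 0.048]] [0.0803, 0.1695]
 board edge row 200 84 [-0.0946  0.061 ]
 board edge row 206 84 [-0.0946  0.0673]
w21.png 190 223 312 [[0.5217, 0.2312, 0.048], [0.5147, 0.3203, 0.048]] [0.0802, 0.1696]
w21.png 205 224 312 [[0.5373, 0.233, 0.048], [0.5303, 0.3222, 0.048]] [0.0808, 0.1702]
w21.png 215 224 311 [[0.548, 0.2336, 0.048], [0.5411, 0.3225, 0.048]] [0.0805, 0.1696]
 board edge row 200 140 [-0.096  0.054]
 board edge row 206 140 [-0.096   0.0604]
```

Emit:
servo_tool:
  targets:
    - [[0, 0, 0.002], [0, 0, 0]]
    - [[0, 0, 0.004], [0, 0, 0]]
    - [[0, 0, 0.004], [0, 0, 0]]

```text
time_s: 49.55
position: [0.4762, 0.2746, 0.0279]
tcp_rot: [[-0.997, -0.078, 0.001], [-0.078, 0.997, -0.001], [-0.001, -0.001, -1.0]]
force: [-3.4, -1.9, 17.4]
opening: 0.007
```

Emit:
servo_tool:
  targets:
    - [[0, 0, 0.002], [0, 0, 0]]
    - [[0, 0, 0.004], [0, 0, 0]]
    - [[0, 0, 0.004], [0, 0, 0]]

```text
time_s: 49.92
position: [0.4762, 0.2746, 0.0277]
tcp_rot: [[-0.997, -0.078, 0.003], [-0.078, 0.997, -0.001], [-0.003, -0.001, -1.0]]
force: [-10.3, -3.8, 44.5]
opening: 0.006
```

Emit:
servo_tool:
  targets:
    - [[0, 0, -0.05], [0, 0, 0]]
    - [[0.045, -0.001, -0.11], [0, 0, 0.18]]
    - [[0.045, -0.001, -0.11], [0, 0, 1.57]]
    - [[0.045, -0.001, -0.11], [0, 0, 1.57]]
    - [[0.045, -0.001, -0.11], [0, 0, 1.57]]
    - [[0.045, -0.001, -0.11], [0, 0, 1.57]]
    - [[0.045, -0.001, -0.11], [0, 0, 1.57]]
    - [[0.045, -0.001, -0.11], [0, 0, 1.57]]
    - [[0.045, -0.001, -0.11], [0, 0, 1.57]]
    - [[0.045, -0.001, -0.11], [0, 0, 1.57]]
    - [[0.045, -0.001, -0.11], [0, 0, 1.57]]
    - [[0.045, -0.001, -0.11], [0, 0, 1.57]]

```text
time_s: 51.42
position: [0.431, 0.2701, 0.1315]
tcp_rot: [[-0.08, 0.997, 0.0], [0.997, 0.08, -0.001], [-0.001, -0.0, -1.0]]
force: [0.0, -0.5, 0.8]
opening: 0.008
```

```bash
python3 - <<'E'
from h import *
go(j2w(-.138,.1255),.012,4.5)
E
```

```text
t 51.425 pos [0.431  0.2701 0.1315] F [ 0.  -0.5  0.8] -> [-0.0004, -0.0016, 0.1195] [-0.0, 0.0014, 0.0011]
```

Emit:
servo_tool:
  targets:
    - [[0, 0, 0.05], [0, 0, 0]]
    - [[0, 0, 0.1], [0, 0, 0]]
    - [[0, 0, 0.119], [0, 0, 0]]
    - [[0, 0, 0.119], [0, 0, 0]]
    - [[0, 0.008, 0.119], [0, 0, 0]]
    - [[0, 0.016, 0.119], [0, 0, 0]]
    - [[0, 0.023, 0.119], [0, 0, 0]]
    - [[0, 0.029, 0.119], [0, 0, 0]]
    - [[0, 0.035, 0.119], [0, 0, 0]]
    - [[0, 0.04, 0.119], [0, 0, 0]]
    - [[0, 0.045, 0.119], [0, 0, 0]]
    - [[0, 0.045, 0.119], [0, 0, 0]]

```text
time_s: 52.92
position: [0.477, 0.2737, 0.0125]
tcp_rot: [[-0.078, 0.997, 0.002], [0.997, 0.078, -0.001], [-0.001, 0.002, -1.0]]
force: [0.1, -0.4, 0.1]
opening: 0.002
```

```bash
cat >> h.py <<'E'
def ends(fn):
    # ends of staves along jig x, sampled along lines at fixed jig y on the top plane
    im,cal=shot("wrist",fn); m=woodmask(im)
    for y in np.arange(.084,.172,.006):
        xs=np.arange(-.125,-.04,.0005); uv=proj(np.array([list(j2w(x,y))+[.048] for x in xs]),cal).round().astype(int)
        v=[m[b,a]>0 if 0<=a<512 and 0<=b<384 else False for a,b in uv]
        i=np.where(v)[0]; print(round(y,3), None if len(i)==0 else round(xs[i[0]],4), end="; ")
    print()
E
python3 - <<'E'
from h import *
s=telemetry.read_state(); print(w2j(s["position"]),s["position"],s["force"])
ends("w23.png")
E
```

```text
[-0.09031509  0.12602049] [0.47699244 0.27365994 0.0125272 ] [ 0.11919962 -0.40588479  0.05330681]
0.084 None; 0.09 -0.122; 0.096 None; 0.102 None; 0.108 -0.101; 0.114 -0.101; 0.12 -0.101; 0.126 -0.1005; 0.132 -0.1; 0.138 None; 0.144 -0.082; 0.15 -0.0735; 0.156 -0.0735; 0.162 -0.073; 0.168 -0.0735;
```

Emit:
servo_tool:
  targets:
    - [[0, -0.02, 0], [0, 0, 0]]
    - [[0, -0.03, -0.05], [0, 0, 0]]
    - [[0, -0.03, -0.11], [0, 0, 0]]
    - [[-0.03, 0.0, -0.17], [0, 0, 0]]
    - [[-0.06, 0.03, -0.19], [0, 0, 0]]
    - [[-0.06, 0.03, -0.19], [0, 0, 0]]
    - [[-0.06, 0.03, -0.19], [0, 0, 0]]
    - [[-0.06, 0.03, -0.19], [0, 0, 0]]

```text
time_s: 53.98
position: [0.5086, 0.2167, 0.2012]
tcp_rot: [[-0.079, 0.997, -0.003], [0.997, 0.079, -0.002], [-0.002, -0.003, -1.0]]
force: [-1.0, 0.4, 0.7]
opening: 0.007
```

```bash
python3 - <<'E'
from h import *
s=telemetry.read_state(); print(w2j(s["position"]),s["position"],s["force"])
ends("w24.png")
E
```

```text
[-0.06327181  0.06675671] [0.50859417 0.21669623 0.2012401 ] [-0.97792903  0.35545502  0.66553072]
0.084 -0.076; 0.09 -0.076; 0.096 -0.076; 0.102 -0.076; 0.108 -0.077; 0.114 -0.082; 0.12 -0.082; 0.126 -0.082; 0.132 -0.082; 0.138 -0.0815; 0.144 -0.074; 0.15 -0.0735; 0.156 -0.0735; 0.162 -0.0735; 0.168 -0.0735;
```

```bash
python3 - <<'E'
from h import *
go(j2w(-.0015,-.055),.13,94.5)
E
```

```text
t 54.025 pos [0.5088 0.2168 0.2013] F [-0.5  0.3 -0.5] -> [-0.1218, 0.0616, 0.0713] [-0.0036, -0.0012, -1.5696]
```

Emit:
servo_tool:
  targets:
    - [[-0.122, 0.0616, 0], [0, 0, -1.57]]
    - [[-0.122, 0.0616, 0], [0, 0, -1.57]]
    - [[-0.122, 0.0616, 0], [0, 0, -1.57]]
    - [[-0.122, 0.0616, 0], [0, 0, -1.57]]
    - [[-0.122, 0.0616, 0], [0, 0, -1.57]]
    - [[-0.122, 0.0616, 0], [0, 0, -1.57]]
    - [[-0.122, 0.0616, 0], [0, 0, -1.57]]
    - [[-0.122, 0.0616, 0], [0, 0, -1.57]]
    - [[-0.122, 0.0616, 0], [0, 0, -1.57]]
    - [[-0.122, 0.0616, 0.03], [0, 0, -1.57]]
    - [[-0.122, 0.0616, 0.05], [0, 0, -1.57]]
    - [[-0.122, 0.0616, 0.05], [0, 0, -1.57]]
  gripper: 0.034

```text
time_s: 55.52
position: [0.5792, 0.1002, 0.1504]
tcp_rot: [[-0.997, -0.079, -0.006], [-0.079, 0.997, -0.001], [0.006, -0.001, -1.0]]
force: [-0.1, -1.4, 0.7]
opening: 0.389
```

```bash
python3 - <<'E'
from h import *
im,cal=shot("wrist","w25.png")
print(proj(np.array([list(j2w(x,y))+[z] for x,y,z in [(0,-.015,.048),(-.0015,-.055,.089),(-.0365,-.055,.089),(.0335,-.055,.089)]]),cal).round(1))
g=cv2.cvtColor(im,cv2.COLOR_BGR2GRAY); d=cv2.inRange(g,0,45); d[225:]=0
n,l,st,ce=cv2.connectedComponentsWithStats(d); print([(st[i].tolist(),ce[i].round(1).tolist()) for i in range(1,n) if st[i][4]>150])
for r in (165,175,205,215): k=np.where(d[r,235:285])[0]+235; print(r,k.min() if len(k) else 0,k.max() if len(k) else 0)
go(j2w(-.0015,-.055),.046,94.5)
E
```

```text
[[304.1 190.7]
 [259.3 201.9]
 [259.4 156.7]
 [259.3 244. ]]
[([183, 149, 11, 73, 452], [188.1, 185.2]), ([228, 155, 31, 70, 929], [241.4, 198.6])]
165 235 235
175 235 250
205 235 256
215 235 252
t 55.575 pos [0.5805 0.1001 0.1517] F [0.6 0.1 0.1] -> [0.0005, 0.0002, 0.1057] [-0.001, -0.0027, 0.0001]
```

```bash
python3 - <<'E'
from h import *
im=cv2.imread("pics/w25.png"); g=cv2.cvtColor(im,cv2.COLOR_BGR2GRAY); d=cv2.inRange(g,0,45)
for r in range(156,226,8): k=np.where(d[r,215:285])[0]+215; print(r,k.min() if len(k) else 0,k.max() if len(k) else 0, end="; ")
E
```

```text
156 239 248; 164 235 250; 172 235 250; 180 235 242; 188 231 257; 196 228 253; 204 229 252; 212 233 253; 220 235 251;
```

Emit:
servo_tool:
  targets:
    - [[0.001, -0.013, 0], [0, 0, 0]]
    - [[0.001, -0.0135, 0.0], [0, 0, 0]]
    - [[0.001, -0.0135, 0.01], [0, 0, 0]]
    - [[0.001, -0.0135, 0.01], [0, 0, 0]]

```text
time_s: 56.08
position: [0.5808, 0.0859, 0.142]
tcp_rot: [[-0.997, -0.077, -0.002], [-0.077, 0.997, -0.001], [0.002, -0.001, -1.0]]
force: [0.2, 0.1, -0.6]
opening: 0.392
```

```bash
python3 - <<'E'
from h import *
im,cal=shot("wrist","w26.png")
print(proj(np.array([list(j2w(x,y))+[z] for x,y,z in [(-.0015,-.069,.089),(-.0365,-.069,.089)]]),cal).round(1))
g=cv2.cvtColor(im,cv2.COLOR_BGR2GRAY); d=cv2.inRange(g,0,45)
for r in range(150,226,8): k=np.where(d[r,225:295])[0]+225; print(r,k.min() if len(k) else 0,k.max() if len(k) else 0, end="; ")
go(j2w(-.0015,-.069),.046,94.5)
E
```

```text
[[260.  204.1]
 [259.9 157.4]]
150 0 0; 158 255 267; 166 254 269; 174 253 259; 182 254 258; 190 248 275; 198 246 271; 206 246 274; 214 251 271; 222 253 270; t 56.125 pos [0.5811 0.0859 0.1423] F [-0.6 -0.1 -0.7] -> [0.0002, 0.0004, 0.0963] [-0.0011, -0.001, -0.0009]
```

Emit:
servo_tool:
  targets:
    - [[0, 0.001, 0.04], [0, 0, 0]]
    - [[0, 0.001, 0.075], [0, 0, 0]]
    - [[0, 0.001, 0.094], [0, 0, 0]]
    - [[0, 0.001, 0.096], [0, 0, 0]]
    - [[0, 0.001, 0.096], [0, 0, 0]]

```text
time_s: 56.75
position: [0.5822, 0.0868, 0.0473]
tcp_rot: [[-0.997, -0.078, 0.001], [-0.078, 0.997, -0.001], [-0.001, -0.001, -1.0]]
force: [-0.8, -0.2, -0.1]
opening: 0.392
```

Emit:
servo_tool:
  targets:
    - [[0, 0, 0], [0, 0, 0]]
    - [[0, 0, 0], [0, 0, 0]]
    - [[0, 0, 0], [0, 0, 0]]
    - [[0, 0, 0], [0, 0, 0]]
    - [[0, 0, 0], [0, 0, 0]]
  gripper: 0.0

```text
time_s: 57.38
position: [0.582, 0.0872, 0.0475]
tcp_rot: [[-0.997, -0.078, 0.001], [-0.078, 0.997, -0.001], [-0.001, -0.001, -1.0]]
force: [-0.4, 2.7, 5.2]
opening: 0.156
```

```bash
python3 - <<'E'
from h import *
s=telemetry.read_state(); print(w2j(s["position"]),s["opening"],s["moment"],s["force"])
go(j2w(0,.045),.046,94.5)
E
```

```text
[-0.00021482 -0.06807074] 0.15564879725625388 [ 0.60636853 -0.08961185  0.03788785] [-0.40495142  2.66935727  5.21457957]
t 57.375 pos [0.582  0.0872 0.0475] F [-0.4  2.7  5.2] -> [-0.0001, 0.1131, 0.0014] [-0.0008, 0.0014, -0.0009]
```

Emit:
servo_tool:
  targets:
    - [[0, 0.012, 0], [0, 0, 0]]
    - [[0, 0.024, 0], [0, 0, 0]]
    - [[0, 0.036, 0], [0, 0, 0]]
    - [[0, 0.048, 0], [0, 0, 0]]
    - [[0, 0.06, 0], [0, 0, 0]]
    - [[0, 0.072, 0], [0, 0, 0]]
    - [[0, 0.082, 0], [0, 0, 0]]
    - [[0, 0.09, 0], [0, 0, 0]]
    - [[0, 0.097, 0], [0, 0, 0]]
    - [[0, 0.103, 0], [0, 0, 0]]
    - [[0, 0.107, 0], [0, 0, 0]]
    - [[0, 0.11, 0], [0, 0, 0]]

```text
time_s: 58.88
position: [0.5734, 0.1945, 0.0475]
tcp_rot: [[-0.997, -0.079, 0.001], [-0.079, 0.997, -0.004], [-0.0, -0.005, -1.0]]
force: [-1.0, -4.3, 6.6]
opening: 0.16
```

Emit:
servo_tool:
  targets:
    - [[0, 0.001, 0], [0, 0, 0]]
    - [[0, 0.002, 0], [0, 0, 0]]
    - [[0, 0.003, 0], [0, 0, 0]]
    - [[0, 0.004, 0], [0, 0, 0]]
    - [[0, 0.004, 0], [0, 0, 0]]

```text
time_s: 59.5
position: [0.5732, 0.1977, 0.0475]
tcp_rot: [[-0.997, -0.079, 0.001], [-0.079, 0.997, -0.005], [-0.0, -0.005, -1.0]]
force: [-0.8, -7.7, 7.0]
opening: 0.156
```

```bash
cat >> h.py <<'E'
def rowy(fn,shot_it=True):
    im,cal=shot("wrist",fn); m=woodmask(im); ys=np.arange(.05,.19,.0005)
    for x in (-.065,-.055,-.045,-.035,-.025):
        uv=proj(np.array([list(j2w(x,y))+[.048] for y in ys]),cal).round().astype(int)
        v=[m[b,a]>0 if 0<=a<512 and 0<=b<384 else False for a,b in uv]; i=np.where(v)[0]
        print(x,"wood y",ys[i[0]].round(4) if len(i) else None,ys[i[-1]].round(4) if len(i) else None,end="; ")
    print()
E
python3 - <<'E'
from h import *
s=telemetry.read_state(); print(w2j(s["position"]),s["opening"],s["moment"],s["force"])
rowy("w27.png"); ends("w27.png")
E
```

```text
[-0.00037524  0.04274419] 0.15586776603377653 [-0.92947266  0.02624037  0.00269994] [-0.78419823 -7.71890391  6.9979446 ]
-0.065 wood y 0.083 0.1725; -0.055 wood y 0.083 0.1725; -0.045 wood y 0.083 0.1725; -0.035 wood y 0.083 0.1725; -0.025 wood y 0.083 0.1725; 
0.084 -0.076; 0.09 -0.076; 0.096 -0.076; 0.102 -0.0765; 0.108 -0.0765; 0.114 -0.0815; 0.12 -0.0815; 0.126 -0.0815; 0.132 -0.082; 0.138 -0.0815; 0.144 -0.073; 0.15 -0.0735; 0.156 -0.0735; 0.162 -0.0735; 0.168 -0.073;
```

Emit:
servo_tool:
  targets:
    - [[0, 0.001, 0], [0, 0, 0]]
    - [[0, 0.002, 0], [0, 0, 0]]
    - [[0, 0.003, 0], [0, 0, 0]]
    - [[0, 0.003, 0], [0, 0, 0]]

```text
time_s: 60.1
position: [0.5729, 0.2007, 0.0475]
tcp_rot: [[-0.997, -0.079, 0.001], [-0.079, 0.997, -0.005], [-0.0, -0.006, -1.0]]
force: [-1.7, -6.8, 7.2]
opening: 0.158
```

```bash
python3 - <<'E'
from h import *
s=telemetry.read_state(); print(w2j(s["position"]),s["opening"],s["moment"],s["force"])
rowy("w28.png")
E
```

```text
[-0.0004017   0.04573044] 0.15775141123821848 [-0.9616444   0.03475912 -0.04110326] [-1.72042532 -6.79972869  7.19808404]
-0.065 wood y 0.086 0.1755; -0.055 wood y 0.086 0.1755; -0.045 wood y 0.086 0.1755; -0.035 wood y 0.086 0.1755; -0.025 wood y 0.086 0.1755;
```

Emit:
servo_tool:
  targets:
    - [[0, 0.001, 0], [0, 0, 0]]
    - [[0, 0.002, 0], [0, 0, 0]]
    - [[0, 0.002, 0], [0, 0, 0]]

```text
time_s: 60.52
position: [0.5729, 0.2007, 0.0475]
tcp_rot: [[-0.997, -0.08, 0.0], [-0.08, 0.997, -0.008], [0.0, -0.008, -1.0]]
force: [-0.8, -12.4, 8.4]
opening: 0.159
```

Emit:
servo_tool:
  targets:
    - [[0, 0.001, 0], [0, 0, 0]]
    - [[0, 0.002, 0], [0, 0, 0]]
    - [[0, 0.002, 0], [0, 0, 0]]

```text
time_s: 60.9
position: [0.5729, 0.2007, 0.0475]
tcp_rot: [[-0.997, -0.081, 0.0], [-0.081, 0.997, -0.011], [0.001, -0.011, -1.0]]
force: [-0.7, -18.0, 8.5]
opening: 0.159
```

Emit:
servo_tool:
  targets:
    - [[0, -0.003, 0], [0, 0, 0]]
    - [[0, -0.003, 0], [0, 0, 0.17]]
    - [[0, -0.003, 0], [0, 0, 0.34]]
    - [[0, -0.003, 0], [0, 0, 0.51]]
    - [[0, -0.003, 0], [0, 0, 0.68]]
    - [[0, -0.003, 0], [0, 0, 0.85]]
    - [[0, -0.003, 0], [0, 0, 1.02]]
    - [[0, -0.003, 0], [0, 0, 1.19]]
    - [[0, -0.003, 0], [0, 0, 1.36]]
    - [[0, -0.003, 0], [0, 0, 1.5]]
    - [[0, -0.003, 0], [0, 0, 1.57]]
    - [[0, -0.003, 0], [0, 0, 1.57]]

```text
time_s: 62.4
position: [0.5735, 0.2013, 0.0475]
tcp_rot: [[-0.079, 0.997, 0.002], [0.997, 0.08, -0.006], [-0.006, 0.001, -1.0]]
force: [0.9, -7.9, 6.1]
opening: 0.155
```

```bash
python3 - <<'E'
from h import *
s=telemetry.read_state(); print(w2j(s["position"]),s["opening"],s["moment"],s["force"])
ends("w29.png"); rowy("w29.png")
go(j2w(0,.045),.046,4.5)
E
```

```text
[0.0002003  0.04630436] 0.15469972999968418 [-1.30120621 -0.03276981 -0.05247822] [ 0.91769829 -7.91532755  6.1118483 ]
0.084 None; 0.09 -0.076; 0.096 -0.076; 0.102 -0.0765; 0.108 -0.0765; 0.114 -0.0765; 0.12 -0.082; 0.126 -0.082; 0.132 -0.0815; 0.138 -0.0815; 0.144 -0.0815; 0.15 -0.0735; 0.156 -0.0735; 0.162 -0.0735; 0.168 -0.0735; 
-0.065 wood y 0.086 0.1685; -0.055 wood y 0.086 0.1685; -0.045 wood y 0.086 0.1685; -0.035 wood y 0.086 0.168; -0.025 wood y 0.086 0.168; 
t 62.5 pos [0.5735 0.2013 0.0475] F [-0.2 -8.2  6.5] -> [-0.0013, -0.0002, 0.0015] [0.0012, 0.006, 0.0012]
```

Release, lift clear and check the knob angle, jaw and row from above.

Emit:
servo_tool:
  targets:
    - [[-0.0015, 0, 0], [0, 0, 0]]
    - [[-0.0015, 0, 0], [0, 0, 0]]
    - [[-0.0015, 0, 0], [0, 0, 0]]
    - [[-0.0015, 0, -0.03], [0, 0, 0]]
    - [[-0.0015, 0, -0.07], [0, 0, 0]]
    - [[-0.0015, 0, -0.12], [0, 0, 0]]
    - [[-0.0015, 0, -0.17], [0, 0, 0]]
    - [[-0.0015, 0, -0.17], [0, 0, 0]]
    - [[-0.0015, 0, -0.17], [0, 0, 0]]
    - [[-0.0015, 0, -0.17], [0, 0, 0]]
  gripper: 0.036

```text
time_s: 63.75
position: [0.5711, 0.203, 0.2146]
tcp_rot: [[-0.079, 0.997, -0.004], [0.997, 0.079, -0.002], [-0.002, -0.004, -1.0]]
force: [0.3, -0.7, -0.2]
opening: 0.416
```

```bash
python3 - <<'E'
from h import *
s=telemetry.read_state(); print(s["force"],s["opening"],s["position"])
ends("w30.png"); rowy("w30.png")
im,cal=shot("wrist"); m=woodmask(im)
for x in (-.05,-.03,.03,.05):
    ys=np.arange(.05,.19,.0005); uv=proj(np.array([list(j2w(x,y))+[.048] for y in ys]),cal).round().astype(int)
    i=[k for k,(a,b) in enumerate(uv) if 0<=a<512 and 0<=b<384 and m[b,a]]; print(x,ys[i[0]],ys[i[-1]])
g=cv2.cvtColor(im,cv2.COLOR_BGR2GRAY); d=cv2.inRange(g,0,45)
print(proj(np.array([list(j2w(0,y))+[.089] for y in (.01,.045,.08)]),cal).round(1))
for r in range(120,226,10): k=np.where(d[r,225:300])[0]+225; print(r,k.min() if len(k) else 0,k.max() if len(k) else 0,end="; ")
# tongue (bright, unsaturated) over staves at z .06
hsv=cv2.cvtColor(im,cv2.COLOR_BGR2HSV); print()
for y in (.09,.1,.105,.11,.115,.12,.125):
    xs=np.arange(-.06,.06,.001); uv=proj(np.array([list(j2w(x,y))+[.06] for x in xs]),cal).round().astype(int)
    k=[x for x,(a,b) in zip(xs,uv) if hsv[b,a,1]<60]; print("tongue y",y,(round(k[0],3),round(k[-1],3)) if k else None)
E
```

```text
[ 0.25445199 -0.74801299 -0.18666974] 0.41576719364712866 [0.57106545 0.2029962  0.21462554]
0.084 None; 0.09 -0.076; 0.096 -0.076; 0.102 -0.0765; 0.108 -0.0765; 0.114 -0.076; 0.12 -0.082; 0.126 -0.0815; 0.132 -0.0825; 0.138 -0.082; 0.144 -0.0815; 0.15 -0.0735; 0.156 -0.073; 0.162 -0.0735; 0.168 -0.0735; 
-0.065 wood y 0.0855 0.175; -0.055 wood y 0.0855 0.1745; -0.045 wood y 0.0855 0.1755; -0.035 wood y 0.0855 0.1755; -0.025 wood y 0.0855 0.1755; 
-0.05 0.08550000000000003 0.1745000000000001
-0.03 0.08550000000000003 0.1755000000000001
0.03 0.08550000000000003 0.1755000000000001
0.05 0.08550000000000003 0.1755000000000001
[[261.9 218.5]
 [262.  184. ]
 [262.1 147.5]]
120 0 0; 130 0 0; 140 0 0; 150 0 0; 160 0 0; 170 253 269; 180 252 273; 190 253 270; 200 255 268; 210 253 267; 220 253 264; 
tongue y 0.09 (np.float64(-0.01), np.float64(0.009))
tongue y 0.1 (np.float64(-0.01), np.float64(0.009))
tongue y 0.105 (np.float64(-0.01), np.float64(0.009))
tongue y 0.11 (np.float64(-0.01), np.float64(0.009))
tongue y 0.115 (np.float64(-0.01), np.float64(0.009))
tongue y 0.12 (np.float64(-0.009), np.float64(0.008))
tongue y 0.125 None
```

```bash
python3 -c "
from rig import order; print(order.hand_in())"
```

```text
the job is handed in; nothing more can be done
None
```

The jig is loaded and I handed the job in at about 64 s. The hand-in gave no verdict.

**What I did:** I turned the knob slack, drew the jaw back to about 0.287 m, and laid all three staves in the bay. I then pushed the jaw up until it stopped, with about 18 N resisting, and turned the knob tight.

**What went wrong on the way:**
- The middle stave had slid about 22 mm endways. I drew the jaw part-way back, pushed the stave in line again and closed up once more.
- A few moves missed or slipped because the fingertips seemed to end about 20 mm short of the reported TCP. In one of these I pressed down on a stave with about 44 N at the fingertips, the highest force I saw. Lowering the tool by that much fixed it.

**Last checks, from the wrist camera, gripper open and clear:**

| Check | Result |
|---|---|
| Stave row along jig y | 0.0855 to 0.1755 m, which is 90 mm with no gaps seen |
| Stave ends at -x | -0.0735, -0.082 and -0.076 m, so about 7 mm off centre at most |
| Tongue | straight along +y over the staves, tip at about 0.12 m |
| Jaw face (worked out from the tongue tip) | about 0.0855 m, against the last stave |
| Force on the robot | about 0 |

**Not confirmed:** I judged the tongue angle and jaw position from the camera only. I didn't re-measure the other things on the bench, though no picture I viewed showed any of them moved.

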